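Fish a dropped watch bezel out of the gap between two drawer units

TASK

A watch bezel has dropped into the narrow gap between the two small-parts drawer units, where no finger gets in. Take the bent wire hook from its stand, feel your way past the bezel, turn the hook into its opening and lift it out on the wire; lower it into the open glass jar, then hang the hook back in its stand. Touch the units and the bezel with no more than a light press of the wire (a few newtons), set the bezel down rather than throwing it, and leave everything else where it is.

Things in the scene. Friction and masses are not known exactly. Their poses are not given: they have to be found in the camera images.
- organiser: beech frame screwed to the bench (origin: centre of its underside on the bench; x to its rear, y to its left, z up), 127 x 185 mm, rim 26 mm high, floor 6 mm thick. Fixed in it stand two grey steel drawer units side by side, each 108 (x) x 78 (y) x 62 mm, tops at z = 68. It does not give way.
- gap_mid (a point): middle of the gap between the two drawer units, on the gap's floor (6 mm above the bench); axes as the frame. The gap is 9.6 mm wide (y), 109 mm long (x), 62 mm deep, open above; its ends are shut by the rim up to 20 mm above this point. Its walls are smooth, upright and rigid; a press of over 5 N marks the paint.
- bezel_centre (a point): steel watch bezel, a plain ring 40 mm outside, 30 mm bore, 5 mm thick, about 22 g; centre of the ring, y along its axis. It stands on edge on the gap floor (centre 20 mm above it), its axis across the gap, anywhere along it, with 1.9 to 2.7 mm left on either side: the wire passes only if it hugs the wall and edges the bezel over. Loose; 5 N marks it.
- hook_handle (a point): hook: centre of its square handle, 16 x 16 x 58 mm, z up. Its brass collar (26 mm wide) ends 41 mm below; from there a straight upright 3 mm wire runs down, ending 113 mm below this point in a J-foot along +x that reaches 7.5 mm from the wire's axis, tip turned up 4 mm. The wire sits off the handle's axis by up to 3.2 mm in x and as much in y (same sign): not measured, to be felt.
- hook_home (a point): where the handle's centre is when the hook hangs in its stand, upright, collar on the top board, 41 mm above that board; x is then the foot's direction, to the stand's rear.
- tool_stand: small beech tool stand fixed to the bench, 56 (x) x 90 (y) mm, 80 mm high, origin at the centre of its underside, x to its rear, y left. The hook hangs through the middle hole of its top board, a slot 21 mm (x, from -7.5 to 13.5) by 14 mm (y); the two round holes beside it are empty.
- parts_jar: open pressed-glass jar, origin at the centre of its underside, z up; 83 mm wide, 45 mm high, inside 64 mm wide, inner floor 6 mm above the bench; 240 g, loose.
- jar_lid: bystander: the jar's glass lid with a knob, 86 mm wide, 40 mm high, lying on the bench; origin at its underside.
- loupe: bystander: black eye loupe, 32 mm wide, 28 mm high, origin at its underside.
- tweezers: bystander: steel tweezers, 118 mm long, lying on the bench; origin at the underside of the middle.
Not all that is in view belongs to the job. What is shaped like the tool_stand but purple is not meant.

How it is judged (in metres and radians):
On the way:
1. the bezel hangs on the hook, clear above the drawer units, no finger touching it (height (world z) of bezel_centre above 0.092 m and contact force between hook and bezel above 0.03 N and contact force between the fingers and bezel below 0.02 N), for 0.2 s.
At the end, for the whole second after the job is handed in: The bezel lies at rest inside the upright glass jar (centre within 22 mm of the jar's axis and under 35 mm above its underside); the hook hangs upright in its stand, handle centre within 8 mm of its home, at rest (horizontal distance between bezel_centre and parts_jar below 0.022 m and z of bezel_centre in the frame of parts_jar between 0.004 and 0.035 m and angle between parts_jar's own z axis and vertical below 0.1 rad and distance between hook_handle and hook_home below 0.008 m and angle between hook_handle's own z axis and vertical below 0.12 rad and linear speed of each of bezel, hook below 0.02 m/s); the robot touches nothing.
It fails at once if the hook presses on the drawer units or their frame with more than 5 N (contact force between hook and organiser above 5 N).
It fails at once if the hook presses on the bezel with more than 5 N (contact force between hook and bezel above 5 N).
It fails at once if the robot itself presses on the drawer units or their frame (contact force between the arm and organiser above 4 N).
It fails at once if the bezel is dropped or thrown (faster than 1 m/s) (linear speed of bezel above 1 m/s).
It fails at once if the jar is tipped or pushed more than 30 mm, or the lid, the loupe or the tweezers are moved by more than 15 mm (angle between parts_jar's own z axis and vertical above 0.3 rad or distance of parts_jar from where it was at the start of the episode above 0.03 m or distance of any of jar_lid, loupe, tweezers from where it was at the start of the episode above 0.015 m).
It also fails if it takes over 72 s, if anything falls off the work surface, if the arm or the gripper's body presses on something with over 40 N, if the wrist force passes 120 N, or if a joint passes its speed limit or range.

ROBOT

A 6-joint arm with a two-finger parallel gripper is mounted at the origin on a cart in front of the work surface, level with it; the furniture and walls round the work are solid. World frame = base frame: x ahead of the robot, y to its left, z up, the work surface at z = 0. Lengths are in m, angles in degrees, forces in N, time in s.
With the tool pointing down it reaches from about 0.325 to 0.775 m from the base axis. Payload 5.5 kg.
Tool frame: the origin (TCP) lies between the finger pads; the fingertips stand robot.tcp_to_tips ahead of it and the grasp point (between the pads) lies 6 mm ahead of it (robot.tcp_to_tips is the distance from the TCP to the fingertips, in m); z points along the fingers, y is the line along which they close (so a half turn about z gives the same grasp; the last joint's range is limited). The gripper opens to 85 mm and grips with 20 to 120 N. Pads are 22 mm wide; open, the fingers measure 114 mm over their backs; the gripper's body (76 mm by 85 mm) begins 54 mm behind the grasp point. The pads swing forward as they close: fully open they stand 13 mm farther back than shut.
Start: joints at [-66.446, 5.22, 70.514, -0, 104.267, -3.249], TCP at [0.271, -0.536, 0.256] pointing down, gripper open.
Joint ranges: [-164.24, 164.24], [-49.07, 125.15], [9.68, 141.18], [-86.29, 266.29], [3.28, 154.24], [-151.56, 151.56]. Speed limits (degrees/s): [147.25, 147.25, 172.46, 180, 180, 180].

INTERFACE

Orientations are given as [roll, pitch, yaw] about the fixed x, y, z axes, in that order (R = Rz(yaw) Ry(pitch) Rx(roll)).
In Python, from plant import readout, eyes, robot gives the robot as it stands.
- The arm moves only by the tool drive_tool, never from a script. Its argument "commands" is a list of rows, each an object with "travel": the shift along the tool's x, y, z in mm, a list of three; "spin": the turn about the tool's z in rad; "hand": the closure in counts, from 0 (fully open) to 255 (shut). A call has 1 to 20 rows; each row is the pose to reach, as a shift and turn from the pose commanded when the call began, along the tool's axes at that moment; what a row does not reach only later rows make up. A row lasts 1/12 s, in which the tool goes at most 41.7 mm and 7.16 degrees, less where a joint would pass 70% of its speed; a pose out of reach is approached as far as the arm can. A call with a gripper value outside its range is refused whole. The fingers move at their own pace and stop on an object; the grip force is fixed at half the most. Time passes only in rows, so rows that repeat a pose let the fingers close. It gives the time, the measured TCP pose, the force, the opening and the grip force at its end, in the units of the state.
- readout.get_obs(): the state, without advancing time (a new reading comes with each control period).
- eyes.capture(name): name is "side" or "top"; returns a dict with "img" (420x560x3 uint8, blue, green, red), "depth" (420x560 float32, m along the optical axis (not along the pixel's ray), 0 where there is no reading), "fx", "fy", "cx", "cy" (pixels), "R" (3x3) and "t" (3): a world point X has camera coordinates R X + t. Camera axes: x right, y down, z forward; pixel columns grow to the right and rows downward; lengths in m; the calibration is good to about 2 mm. A picture is of the moment at which its call begins.
- robot.hand_in(): hands the job in; it is judged then, once.
The state is a dict: "time_s": time; "q": joint angles; "qvel": joint speeds; "joint_efforts": joint torques, N m; "tcp_pos": TCP position; "orientation": TCP orientation; "ft_force": force on the tool from outside, world axes, zero at the start; "wrist_torque": the same for the moment, N m; "width": finger opening in m; "grasp_force": force on a finger pad.
Only numpy, scipy, OpenCV 4.12 (cv2) and the standard library are available. Lean on these libraries where they do the work, as an engineer would, in place of code of your own. Each camera call takes 0.05 s, during which the arm holds its last target. There are 200 camera calls.

## Working session

There is one attempt and no reset: what is moved stays moved. The work goes in short steps, Python scripts to look and compute and a tool call to move; the robot and the scene stay as the last step left them, time stands still between calls to the robot, and variables do not carry over. Pictures are saved under pics/ and viewed, at most 10 in all, crops included, and the job is handed in when it is done.

Besides the shell and the picture viewer there is one more tool, called after "Emit:" by a JSON object that holds its "api" and its "payload". drive_tool: Moves the arm, as the interface text tells. Its arguments: {"type":"object","properties":{"commands":{"type":"array"}},"required":["commands"]}

```bash
mkdir -p pics; ls
python3 - <<'E'
from plant import readout, eyes, robot
import cv2,numpy as np
print(readout.get_obs(), robot.tcp_to_tips)
for n in("side","top"):
    c=eyes.capture(n); cv2.imwrite(f"pics/{n}0.png",c["img"]); np.savez(f"{n}0.npz",**c)
    print(n,c["fx"],c["cx"],c["cy"],c["R"],c["t"], -c["R"].T@c["t"])
E
```

```text
pics
{'time_s': 0.0, 'q': array([-6.64472065e+01,  5.26472064e+00,  7.05810929e+01, -6.57369892e-04,
        1.04265395e+02, -3.24807221e+00]), 'qvel': array([ 0.10761689, -0.04069622, -0.06922516, -0.0048158 , -0.02831748,
       -0.0873306 ]), 'joint_efforts': array([ 1.08430334e-05, -4.58736026e+01, -4.18021953e+01, -4.81124346e-06,
        1.16869321e-02, -1.83291121e-05]), 'tcp_pos': array([ 0.27044747, -0.53534506,  0.25514171]), 'orientation': array([-1.79888934e+02, -5.66457164e-03,  2.68006989e+01]), 'ft_force': array([ 0.15775633, -0.63392221, -0.34035016]), 'wrist_torque': array([-0.00793271,  0.01247826,  0.01836453]), 'grasp_force': 0.0, 'width': 0.08544634017211786} 0.025
side 437.02945422696735 278.9701598324485 212.34166327337718 [[ 0.99918926  0.04024121  0.00121056]
 [ 0.03464716 -0.84419722 -0.5349118 ]
 [-0.02050354  0.53452007 -0.84490704]] [-0.55264434  0.18299294  0.86374021] [ 0.56356584 -0.28496527  0.82833427]
top 419.66971779102835 278.2776620707376 209.48595324525584 [[ 0.02177969 -0.99974314 -0.00626911]
 [-0.98776487 -0.02054934 -0.15459073]
 [ 0.15442219  0.00955934 -0.98795871]] [0.15406519 0.55199788 0.96353296] [0.39309775 0.15615807 1.03823038]
```

View pics/side0.png

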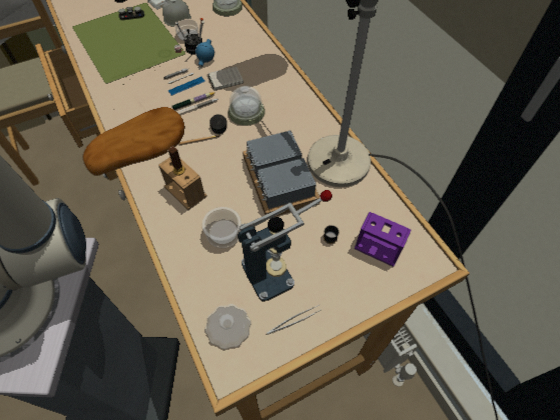

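View pics/top0.png

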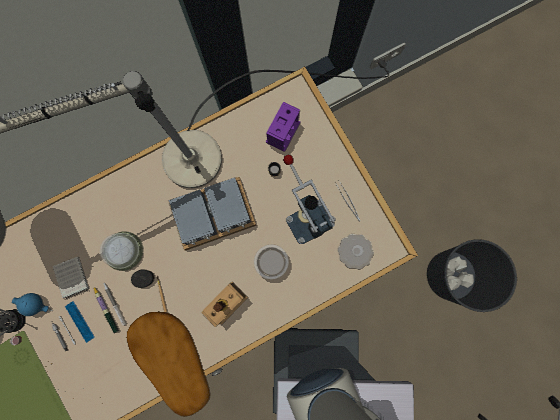

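```bash
cat > h.py <<'E'
import numpy as np,cv2
def load(n): return np.load(f"{n}.npz")
def cloud(c):
    d=c["depth"];v,u=np.mgrid[:d.shape[0],:d.shape[1]]
    P=np.stack([(u-c["cx"])/c["fx"]*d,(v-c["cy"])/c["fy"]*d,d],-1)
    W=(P-c["t"])@c["R"]; W[d==0]=np.nan
    return W
def proj(c,X):
    p=c["R"]@np.asarray(X)+c["t"]; return c["fx"]*p[0]/p[2]+c["cx"],c["fy"]*p[1]/p[2]+c["cy"]
def onplane(c,u,v,z):
    r=c["R"].T@np.array([(u-c["cx"])/c["fx"],(v-c["cy"])/c["fy"],1]);o=-c["R"].T@c["t"]
    return o+r*(z-o[2])/r[2]
E
python3 - <<'E'
from h import *
for n,bx in(("side",[(150,140,60,70),(235,125,90,90)]),("top",[(195,275,60,60),(165,170,95,85)])):
    c=load(n+"0");W=cloud(c)
    im=[cv2.resize(c["img"][y:y+h,x:x+w],(400,300),interpolation=cv2.INTER_CUBIC) for x,y,w,h in bx]
    cv2.imwrite(f"pics/crop_{n}.png",np.hstack(im))
    x0,y0,w,h=bx[1]; m=np.zeros(W.shape[:2],bool);m[y0:y0+h,x0:x0+w]=1
    m&=(abs(W[...,2]-.068)<.006); P=W[m]; print(n,"units",len(P),P.mean(0),np.median(P[:,2]))
    print(cv2.minAreaRect(P[:,:2].astype(np.float32)*1000))
    x0,y0,w,h=bx[0]; m=np.zeros(W.shape[:2],bool);m[y0:y0+h,x0:x0+w]=1
    k=m&(abs(W[...,2]-.08)<.006); P=W[k]; print("stand",len(P),cv2.minAreaRect(P[:,:2].astype(np.float32)*1000),np.median(P[:,2]))
    k=m&(W[...,2]>.125); P=W[k]; print("handle",len(P),P.mean(0),P.max(0),P.min(0))
    k=m&(W[...,2]>.144); P=W[k]; print("handletop",len(P),P.mean(0),P.max(0),P.min(0))
c=load("top0");W=cloud(c)
for nm,(u,v,r) in dict(jar=(272,262,24),lid=(355,252,22),loupe=(275,169,10),otherglass=(122,250,24)).items():
    P=W[v-r:v+r,u-r:u+r].reshape(-1,3); P=P[P[:,2]>.012]; print(nm,len(P),cv2.minEnclosingCircle(P[:,:2].astype(np.float32)*1000),np.nanmax(P[:,2]))
E
```

```text
side units 2905 [0.54070086 0.32167334 0.0689617 ] 0.06911601701913907
((539.6192016601562, 326.9676513671875), (111.64327239990234, 168.40611267089844), 20.6939754486084)
stand 593 ((324.5510559082031, 285.263427734375), (47.022850036621094, 91.95196533203125), 46.97721481323242) 0.08091771713898753
handle 120 [0.32592031 0.28184354 0.14233514] [0.33439427 0.29547696 0.15347142] [0.31519548 0.2750532  0.12533385]
handletop 61 [0.32518486 0.28348005 0.14956901] [0.33323519 0.29547696 0.15347142] [0.31519548 0.2755274  0.14449955]
top units 3080 [0.53962924 0.32834263 0.06760079] 0.06763259438422195
((540.5481567382812, 328.4206848144531), (111.25440979003906, 165.55772399902344), 20.849870681762695)
stand 711 ((324.89019775390625, 285.958740234375), (45.93698501586914, 89.05746459960938), 47.39039611816406) 0.07979052719178563
handle 69 [0.32600428 0.28471398 0.14691581] [0.335024   0.29546926 0.15378143] [0.31691064 0.27649267 0.12891708]
handletop 57 [0.32543742 0.28568808 0.1493038 ] [0.335024   0.29546926 0.15378143] [0.31691064 0.27693259 0.14586186]
jar 454 ((424.7149353027344, 180.3289337158203), 41.34414291381836) 0.05003498380746045
lid 688 ((454.8448791503906, -24.39006996154785), 41.28348922729492) 0.04232612416967363
loupe 79 ((645.7264404296875, 170.3738250732422), 28.27588653564453) 0.21078889027128295
otherglass 1225 ((434.82763671875, 524.8631591796875), 60.81476593017578) 0.0832840559210785
```

View pics/crop_side.png

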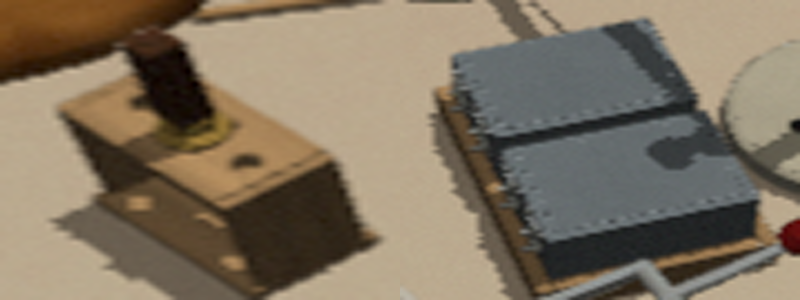

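View pics/crop_top.png

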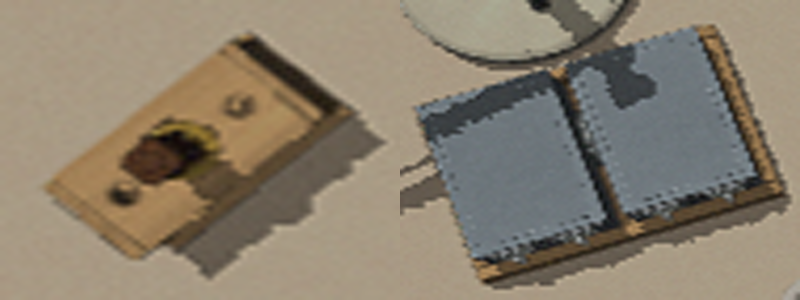

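Run:
```python
from h import *
c=load("top0");W=cloud(c)
def mx(u0,u1,v0,v1): 
    P=W[v0:v1,u0:u1].reshape(-1,3);P=P[np.isfinite(P[:,2])]; i=P[:,2].argmax(); return P[i].round(3)
print("scope",mx(283,335,175,245)," pillow",mx(125,212,310,415)," lampbase",mx(170,222,135,188))
a=np.radians(20.8);ex=np.array([np.cos(a),np.sin(a)]);ey=np.array([-ex[1],ex[0]]);o=np.array([.5403,.328])
# rectified gap at z=.046 (bezel top)
xs=np.arange(-70,71,1.);ys=np.arange(-14,14.1,.5)
U=np.zeros((len(ys),len(xs),2),np.float32)
for z in(.046,):
  for i,y in enumerate(ys):
    for j,x in enumerate(xs):
      p=o+(ex*x+ey*y)/1000; U[i,j]=proj(c,[*p,z])
r=cv2.remap(c["img"],U[...,0],U[...,1],cv2.INTER_CUBIC)
d=cv2.remap(W[...,2].astype(np.float32),U[...,0],U[...,1],cv2.INTER_NEAREST)
np.set_printoptions(linewidth=250)
print("x",xs[::5].astype(int))
for k in range(0,len(ys),2): print(ys[k],(d[k,::5]*1000).round())
cv2.imwrite("pics/gap.png",cv2.resize(r,None,fx=5,fy=8,interpolation=cv2.INTER_NEAREST)[:580])
```

```text
scope [0.594 0.127 0.2  ]  pillow [0.305 0.312 0.084]  lampbase [0.671 0.389 0.216]
x [-70 -65 -60 -55 -50 -45 -40 -35 -30 -25 -20 -15 -10  -5   0   5  10  15  20  25  30  35  40  45  50  55  60  65  70]
-14.0 [-4. 20. 21. 39. 65. 68. 69. 66. 71. 68. 68. 69. 68. 65. 68. 67. 64. 66. 68. 69. nan 66. 70. 69. 68. 63. -2. -6. 11.]
-13.0 [-4. 23. 21. 39. 65. 68. 69. 63. 71. 68. 68. 69. 68. 68. 67. 67. 72. 66. 68. 67. nan 66. 66. 69. 67. 66. -2.  1.  8.]
-12.0 [-0. 23. 24. 45. 65. 71. 66. 63. 67. 69. 68. 68. 69. 68. 69. 67. 72. 65. 68. 67. 69. 66. 66. 66. 67. 66. 69.  1. 11.]
-11.0 [-0. 25. 24. 45. 67. 71. 66. 68. 66. 70. 67. 68. 67. 67. 69. 67. 72. 65. 65. 67. 69. 63. 66. 66. 67. 66. 69. -3. 11.]
-10.0 [-0. 25. 25. 31. 65. 66. 67. 70. 69. 70. 67. 69. 67. 67. 68. 67. 67. 66. 65. 65. 69. 63. 69. 66. 67. 68. 69. -3. 14.]
-9.0 [ 0. 12. 24. 28. 65. 66. 67. 70. 69. 69. 67. 69. 67. 67. 68. 66. 67. 66. 68. 65. 66. 68. 69. 70. 67. 68. 65. -3. 14.]
-8.0 [ 0. 22. 24. 28. 68. 66. 67. 69. 69. 69. 66. 69. 67. 67. 68. 66. 68. 66. 68. 68. 67. 68. 67. 70. 65. 68. 65.  0. 14.]
-7.0 [-2. 22. 23.  4. 68. 64. 
[... 1965 characters left out ...]
 65. 66. 69. 68. 66. 66. 68. 65. 67. 67. 69. 67. 66. 70. 66. 63. 70. 70. -2.  2. 13.]
10.0 [-1. 25. 28. 43. 69. 68. 66. 70. 67. 67. 65. 70. 68. 68. 71. 65. 69. 67. 69. 72. 66. 70. 68. 63. 70. 66. 67. -3. 13.]
11.0 [ 1. 25. 28. 43. 69. 65. 68. 66. 66. 65. 65. 70. 68. 68. 71. 69. 69. 65. 69. 72. 66. 70. 68. 68. 71. 71. 68. -3. 13.]
12.0 [ 1. 15. 26. 33. 65. 65. 68. 69. 66. 65. 63. 70. 68. 65. 71. 69. 67. 65. 69. 67. 66. 68. 70. 68. 66. 71. 68. -6. 13.]
13.0 [-1. 15. 26. 38. 65. 66. 71. 69. 68. 65. 63. 69. 68. 65. 67. 69. 67. 64. 69. 67. 67. 67. 68. 68. 66. 67. 68. -6. 19.]
14.0 [-1. 23. 26. 38. 64. 66. 71. 66. 68. 65. 69. 69. 67. 65. 67. 64. 67. 64. 68. 68. 67. 68. 68. 71. 66. 67. 66. -6. 19.]
```

View pics/gap.png

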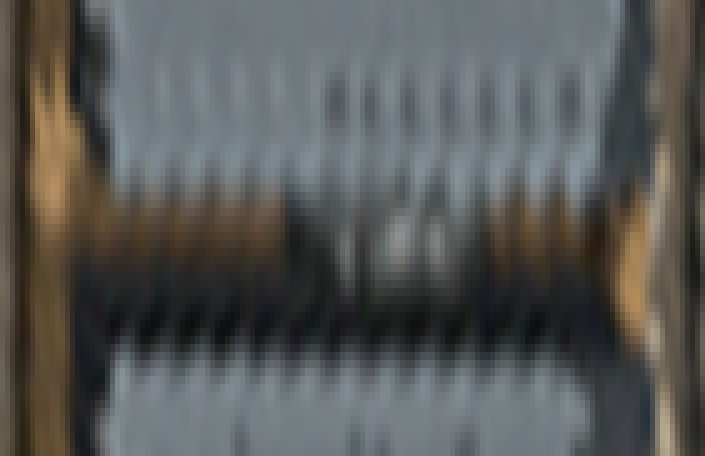

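```bash
cat > p.py <<'E'
import json,numpy as np,sys
F="cmd.json"
def cur():
    try: return json.load(open(F))
    except FileNotFoundError: return [.271,-.536,.256,26.803]
def plan(*W,save=True,nd=1):
    "W: (x,y,z,yaw) world; prints travel mm / spin rad relative to current command"
    c=cur();a=np.radians(c[3]);R=np.array([[np.cos(a),np.sin(a),0],[np.sin(a),-np.cos(a),0],[0,0,-1]])
    for w in W:
        t=np.round(R.T@(np.array(w[:3])-c[:3])*1000,nd);s=round(-np.radians(w[3]-c[3]),3)
        print(t.tolist(),s)
    n=list(np.array(c[:3])+R@t/1000)+[c[3]-np.degrees(s)]
    if save: json.dump([float(v) for v in n],open(F,"w"))
def st(): 
    from plant import readout
    o=readout.get_obs();print(round(o['time_s'],2),o['tcp_pos'].round(4),o['orientation'].round(2),'F',o['ft_force'].round(2),'T',o['wrist_torque'].round(3),o['width'].round(4),'q6',o['q'][5].round(1)); return o
E
python3 - <<'E'
from p import *
plan((.42,-.15,.36,80),(.3253,.285,.26,137.2))
E
```

```text
[307.0, -277.3, -104.0] -0.928
[418.7, -708.3, -4.0] -1.927
```

Candidates for the stand: the beech one with a dark handle at top px (222,305) / side (180,185), and the purple one at top (283,127) / side (382,238), which is the decoy. For the jar: the open jar at top (272,262), the covered dish at (122,250) and the lid at (355,252). I choose the beech stand and the open jar. The crops show the dark handle and brass collar in the beech stand. They also show the bezel as a grey strip in the gap, about +9 mm along the gap's x.

Emit:
{"api": "drive_tool", "payload": {"commands": [{"travel":[307,-277.3,-104],"spin":-0.928,"hand":0},{"travel":[307,-277.3,-104],"spin":-0.928,"hand":0},{"travel":[307,-277.3,-104],"spin":-0.928,"hand":0},{"travel":[307,-277.3,-104],"spin":-0.928,"hand":0},{"travel":[307,-277.3,-104],"spin":-0.928,"hand":0},{"travel":[307,-277.3,-104],"spin":-0.928,"hand":0},{"travel":[307,-277.3,-104],"spin":-0.928,"hand":0},{"travel":[307,-277.3,-104],"spin":-0.928,"hand":0},{"travel":[307,-277.3,-104],"spin":-0.928,"hand":0},{"travel":[307,-277.3,-104],"spin":-0.928,"hand":0},{"travel":[307,-277.3,-104],"spin":-0.928,"hand":0},{"travel":[418.7,-708.3,-4],"spin":-1.927,"hand":0},{"travel":[418.7,-708.3,-4],"spin":-1.927,"hand":0},{"travel":[418.7,-708.3,-4],"spin":-1.927,"hand":0},{"travel":[418.7,-708.3,-4],"spin":-1.927,"hand":0},{"travel":[418.7,-708.3,-4],"spin":-1.927,"hand":0},{"travel":[418.7,-708.3,-4],"spin":-1.927,"hand":0},{"travel":[418.7,-708.3,-4],"spin":-1.927,"hand":0},{"travel":[418.7,-708.3,-4],"spin":-1.927,"hand":0},{"travel":[418.7,-708.3,-4],"spin":-1.927,"hand":0}]}}

```text
time_s: 1.77
tcp_pos: [0.3409, 0.2093, 0.2774]
orientation: [180.0, 0.0, 137.6]
ft_force: [1.4, 0.9, 0.3]
width: 0.0852
grasp_force: 0.0
```

Emit:
{"api": "drive_tool", "payload": {"commands": [{"travel":[0,0,0],"spin":0,"hand":0},{"travel":[0,0,0],"spin":0,"hand":0},{"travel":[0,0,0],"spin":0,"hand":0},{"travel":[0,0,0],"spin":0,"hand":0},{"travel":[0,0,0],"spin":0,"hand":0}]}}

```text
time_s: 2.18
tcp_pos: [0.3425, 0.2066, 0.2785]
orientation: [180.0, 0.0, 137.0]
ft_force: [-0.3, -0.5, -0.5]
width: 0.0855
grasp_force: 0.0
```

Run:
```python
from p import *
o=st()
from plant import eyes
from h import *
c=eyes.capture("side");W=cloud(c);np.savez("side1.npz",**c);cv2.imwrite("pics/side1.png",c["img"])
p=o['tcp_pos'];json.dump([float(v) for v in p]+[float(o['orientation'][2])],open(F,"w"))
plan((.3253,.285,.20,137.2),(.3253,.285,.127,137.2),nd=1)
```

```text
Traceback (most recent call last):
  File "p.py", line 16, in st
    o=readout.get_obs();print(round(o['time_s'],2),o['tcp_pos'].round(4),o['orientation'].round(2),'F',o['ft_force'].round(2),'T',o['wrist_torque'].round(3),o['width'].round(4),'q6',o['q'][5].round(1)); return o
                                                                                                                                                             ^^^^^^^^^^^^^^^^
AttributeError: 'float' object has no attribute 'round'
```

```bash
sed -i "s/o\['width'\].round(4)/round(float(o['width']),4)/" p.py
python3 - <<'E'
from p import *
o=st()
p=o['tcp_pos'];json.dump([float(v) for v in p]+[137.2],open(F,"w"))
plan((.3253,.285,.20,137.2),(.3253,.285,.127,137.2),nd=1)
E
```

```text
2.18 [0.3425 0.2066 0.2785] [1.7996e+02 3.0000e-02 1.3703e+02] F [-0.26 -0.54 -0.54] T [-0.025  0.004 -0.001] 0.0855 q6 -20.8
[65.9, 45.8, 78.5] -0.0
[65.9, 45.8, 151.5] -0.0
```

Emit:
{"api": "drive_tool", "payload": {"commands": [{"travel":[65.9,45.8,0],"spin":0,"hand":0},{"travel":[65.9,45.8,0],"spin":0,"hand":0},{"travel":[65.9,45.8,40],"spin":0,"hand":0},{"travel":[65.9,45.8,78.5],"spin":0,"hand":0},{"travel":[65.9,45.8,110],"spin":0,"hand":0},{"travel":[65.9,45.8,130],"spin":0,"hand":0},{"travel":[65.9,45.8,151.5],"spin":0,"hand":0},{"travel":[65.9,45.8,151.5],"spin":0,"hand":0},{"travel":[65.9,45.8,151.5],"spin":0,"hand":0},{"travel":[65.9,45.8,151.5],"spin":0,"hand":0}]}}

```text
time_s: 3.02
tcp_pos: [0.3256, 0.2861, 0.1284]
orientation: [179.9, 0.0, 137.1]
ft_force: [-0.1, 0.3, 0.8]
width: 0.0853
grasp_force: 0.0
```

Run:
```python
from p import *
o=st();print(cur())
from plant import eyes
from h import *
ims=[]
for n,(x,y,w,h) in dict(side=(120,120,120,90),top=(170,260,120,90)).items():
    c=eyes.capture(n); ims.append(cv2.resize(c["img"][y:y+h,x:x+w],(400,300),interpolation=cv2.INTER_CUBIC))
cv2.imwrite("pics/pre.png",np.hstack(ims))
```

```text
3.02 [0.3256 0.2861 0.1284] [1.7987e+02 2.0000e-02 1.3711e+02] F [-0.14  0.28  0.8 ] T [-0.027 -0.025  0.016] 0.0853 q6 -10.3
[0.3252498557655865, 0.28500793968744886, 0.1270214007000713, 137.2]
```

View pics/pre.png

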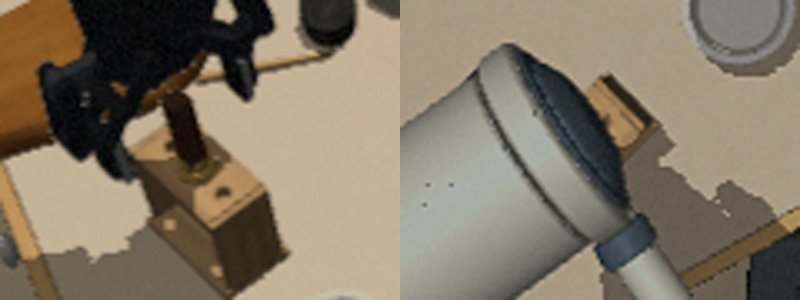

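The handle stands between the open fingers (left crop, handle at about (185,130)). The jar is clear.

Emit:
{"api": "drive_tool", "payload": {"commands": [{"travel":[0,0,0],"spin":0,"hand":120},{"travel":[0,0,0],"spin":0,"hand":150},{"travel":[0,0,0],"spin":0,"hand":170},{"travel":[0,0,0],"spin":0,"hand":190},{"travel":[0,0,0],"spin":0,"hand":210},{"travel":[0,0,0],"spin":0,"hand":225},{"travel":[0,0,0],"spin":0,"hand":240},{"travel":[0,0,0],"spin":0,"hand":255},{"travel":[0,0,0],"spin":0,"hand":255},{"travel":[0,0,0],"spin":0,"hand":255},{"travel":[0,0,0],"spin":0,"hand":255},{"travel":[0,0,0],"spin":0,"hand":255}]}}

```text
time_s: 4.12
tcp_pos: [0.3245, 0.2863, 0.1266]
orientation: [180.0, -0.0, 137.2]
ft_force: [-0.3, 0.1, 1.2]
width: 0.0154
grasp_force: 58.7
```

Run:
```python
from p import *
o=st()
json.dump([float(v) for v in o['tcp_pos']]+[137.2],open(F,"w"));json.dump(cur(),open("home.json","w"))
plan((*o['tcp_pos'][:2],.25,137.2),(.40,.10,.42,137.2),save=True)
```

```text
4.12 [0.3245 0.2863 0.1266] [180.    -0.   137.22] F [-0.34  0.06  1.16] T [ 0.042  0.04  -0.017] 0.0154 q6 -10.3
[0.0, 0.0, -123.4] -0.0
[-182.0, -85.4, -293.4] -0.0
```

Run:
```python
from p import *
json.dump(json.load(open("home.json")),open(F,"w"))
plan((.45,.05,.45,137.2),save=True);print(cur())
```

```text
[-252.7, -88.1, -323.4] -0.0
[0.45003883744877804, 0.049985417382761466, 0.45001037724569315, 137.2]
```

Emit:
{"api": "drive_tool", "payload": {"commands": [{"travel":[0,0,-20],"spin":0,"hand":255},{"travel":[0,0,-60],"spin":0,"hand":255},{"travel":[0,0,-100],"spin":0,"hand":255},{"travel":[0,0,-140],"spin":0,"hand":255},{"travel":[-30,-10,-165],"spin":0,"hand":255},{"travel":[-60,-20,-190],"spin":0,"hand":255},{"travel":[-90,-30,-210],"spin":0,"hand":255},{"travel":[-115,-40,-230],"spin":0,"hand":255},{"travel":[-140,-50,-250],"spin":0,"hand":255},{"travel":[-165,-60,-270],"spin":0,"hand":255},{"travel":[-190,-70,-285],"spin":0,"hand":255},{"travel":[-215,-78,-300],"spin":0,"hand":255},{"travel":[-240,-85,-315],"spin":0,"hand":255},{"travel":[-252.7,-88.1,-323.4],"spin":0,"hand":255},{"travel":[-252.7,-88.1,-323.4],"spin":0,"hand":255},{"travel":[-252.7,-88.1,-323.4],"spin":0,"hand":255},{"travel":[-252.7,-88.1,-323.4],"spin":0,"hand":255},{"travel":[-252.7,-88.1,-323.4],"spin":0,"hand":255}]}}

```text
time_s: 5.62
tcp_pos: [0.4497, 0.0507, 0.4494]
orientation: [-180.0, -0.0, 137.3]
ft_force: [-0.7, -0.0, -1.1]
width: 0.0152
grasp_force: 58.7
```

Run:
```python
from p import *
o=st()
from plant import eyes
from h import *
c=eyes.capture("side"); np.savez("s0.npz",**c);u,v=proj(c,[.45,.05,.39]);print(u,v, proj(c,[.45,.05,.337]))
x0=int(u)-70;y0=int(v)-60
cv2.imwrite("pics/wire.png",cv2.resize(c["img"][y0:y0+150,x0:x0+140],(560,600),interpolation=cv2.INTER_CUBIC));print(x0,y0)
for _ in range(3):st();eyes.capture("top")
```

```text
5.62 [0.4497 0.0507 0.4494] [-1.7997e+02 -5.0000e-02  1.3728e+02] F [-0.68 -0.04 -1.12] T [-0.033  0.046 -0.017] 0.0152 q6 -45.2
199.34296877629995 170.96062542879076 (np.float64(205.27362490903874), np.float64(194.83796185686768))
129 110
5.67 [0.4496 0.0508 0.4495] [-1.7998e+02 -4.0000e-02  1.3729e+02] F [ 0.14  1.26 -0.56] T [-0.012  0.034  0.006] 0.0151 q6 -45.2
5.72 [0.4496 0.0507 0.4496] [-1.7998e+02 -3.0000e-02  1.3729e+02] F [-0.92  0.41  0.1 ] T [ 0.014 -0.003  0.004] 0.0152 q6 -45.2
5.77 [0.4497 0.0506 0.4497] [-1.7999e+02 -2.0000e-02  1.3729e+02] F [ 0.99  0.62 -1.01] T [-0.018  0.014 -0.026] 0.0151 q6 -45.2
```

View pics/wire.png

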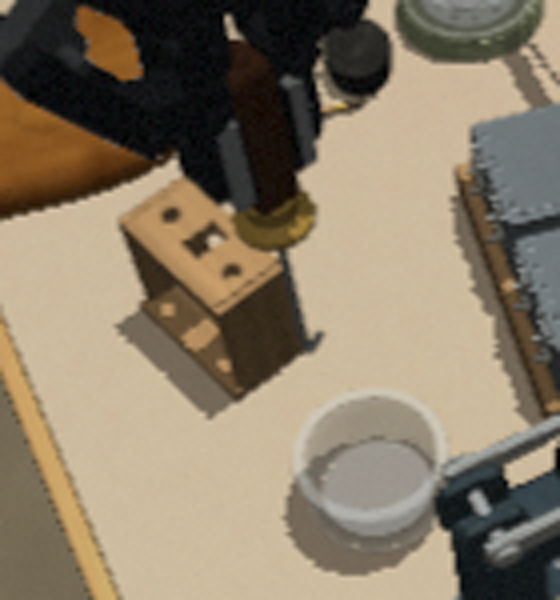

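The hook hangs straight in the grip: wire at crop (287,250) to (310,345), foot pointing right and up, so world +x+y (about 47°). I'll spin it to calibrate the wire's offset.

Emit:
{"api": "drive_tool", "payload": {"commands": [{"travel":[0,0,0],"spin":1.5708,"hand":255},{"travel":[0,0,0],"spin":1.5708,"hand":255},{"travel":[0,0,0],"spin":1.5708,"hand":255},{"travel":[0,0,0],"spin":1.5708,"hand":255},{"travel":[0,0,0],"spin":1.5708,"hand":255},{"travel":[0,0,0],"spin":1.5708,"hand":255},{"travel":[0,0,0],"spin":1.5708,"hand":255},{"travel":[0,0,0],"spin":1.5708,"hand":255},{"travel":[0,0,0],"spin":1.5708,"hand":255},{"travel":[0,0,0],"spin":1.5708,"hand":255},{"travel":[0,0,0],"spin":1.5708,"hand":255},{"travel":[0,0,0],"spin":1.5708,"hand":255},{"travel":[0,0,0],"spin":1.5708,"hand":255},{"travel":[0,0,0],"spin":1.5708,"hand":255},{"travel":[0,0,0],"spin":1.5708,"hand":255},{"travel":[0,0,0],"spin":1.5708,"hand":255},{"travel":[0,0,0],"spin":1.5708,"hand":255}]}}

```text
time_s: 7.23
tcp_pos: [0.45, 0.0501, 0.45]
orientation: [-180.0, 0.0, 47.3]
ft_force: [-0.2, -0.1, -0.3]
width: 0.015
grasp_force: 58.9
```

Run:
```python
from p import *
o=st()
from plant import eyes
import numpy as np
c=eyes.capture("side"); np.savez("s1.npz",**c); st()
```

```text
7.23 [0.45   0.0501 0.45  ] [-180.      0.     47.31] F [-0.15 -0.15 -0.34] T [-0.069  0.     0.006] 0.015 q6 44.7
7.28 [0.4501 0.0501 0.45  ] [180.     0.    47.29] F [ 0.17  0.65 -0.07] T [ 0.007  0.015 -0.018] 0.015 q6 44.8
```

Emit:
{"api": "drive_tool", "payload": {"commands": [{"travel":[0,0,0],"spin":1.5708,"hand":255},{"travel":[0,0,0],"spin":1.5708,"hand":255},{"travel":[0,0,0],"spin":1.5708,"hand":255},{"travel":[0,0,0],"spin":1.5708,"hand":255},{"travel":[0,0,0],"spin":1.5708,"hand":255},{"travel":[0,0,0],"spin":1.5708,"hand":255},{"travel":[0,0,0],"spin":1.5708,"hand":255},{"travel":[0,0,0],"spin":1.5708,"hand":255},{"travel":[0,0,0],"spin":1.5708,"hand":255},{"travel":[0,0,0],"spin":1.5708,"hand":255},{"travel":[0,0,0],"spin":1.5708,"hand":255},{"travel":[0,0,0],"spin":1.5708,"hand":255},{"travel":[0,0,0],"spin":1.5708,"hand":255},{"travel":[0,0,0],"spin":1.5708,"hand":255},{"travel":[0,0,0],"spin":1.5708,"hand":255},{"travel":[0,0,0],"spin":1.5708,"hand":255},{"travel":[0,0,0],"spin":1.5708,"hand":255}]}}

```text
time_s: 8.7
tcp_pos: [0.4501, 0.05, 0.45]
orientation: [-180.0, -0.0, -42.7]
ft_force: [0.2, 0.9, -0.4]
width: 0.0152
grasp_force: 58.9
```

Run:
```python
from p import *
o=st()
from plant import eyes
from h import *
c=eyes.capture("side"); np.savez("s2.npz",**c); st()
for n in("s0","s1","s2"):
    c=load(n);W=cloud(c)
    m=(W[...,2]>.345)&(W[...,2]<.398)&(np.hypot(W[...,0]-.45,W[...,1]-.05)<.02)
    vs,us=np.nonzero(m);P=W[m]
    # row-wise centroids along image vs predicted TCP axis
    du=[];rows=[]
    for v in np.unique(vs):
        uu=us[vs==v]
        # predicted axis u at this row
        zz=np.linspace(.33,.41,81);q=np.array([proj(c,[.4497,.0507,z]) for z in zz])
        ua=np.interp(v,q[:,1],q[:,0]); du.append(uu.mean()-ua); rows.append(len(uu))
    f=c["fx"]; d=c["R"][2]@np.array([.45,.05,.37])+c["t"][2]
    print(n,len(P),rows,np.round(np.array(du)*d/f*1000,2), "lat mm",np.mean(du)*d/f*1000,P.mean(0))
```

```text
8.7 [0.4501 0.05   0.45  ] [-180.     -0.    -42.69] F [ 0.16  0.86 -0.4 ] T [-0.045 -0.023 -0.02 ] 0.0152 q6 134.7
8.75 [0.4501 0.05   0.45  ] [180.     0.   -42.71] F [0.02 0.31 0.23] T [ 0.05  -0.029  0.003] 0.0151 q6 134.7
s0 47 [2, 3, 3, 2, 2, 3, 2, 2, 2, 2, 2, 2, 2, 3, 2, 2, 2, 3, 2, 2, 2] [2.36 3.01 3.01 3.66 3.66 4.32 4.97 4.97 4.97 6.27 6.27 6.27 6.27 6.92
 7.57 7.57 7.57 8.22 8.87 8.87 8.87] lat mm 5.9260597930363454 [0.44950565 0.04718957 0.36842324]
s1 50 [2, 2, 3, 3, 2, 2, 3, 3, 2, 2, 3, 3, 2, 2, 3, 2, 2, 2, 3, 2, 1, 1] [-0.24 -0.24  0.41  0.41  1.06  1.06  1.71  1.71  2.36  2.36  3.01  3.01
  3.66  3.66  4.32  4.97  4.97  4.97  5.62  6.27  5.62  5.62] lat mm 3.0140485261574033 [0.4465083  0.04696112 0.36836788]
s2 47 [1, 2, 2, 3, 3, 2, 2, 3, 3, 2, 2, 3, 3, 2, 2, 3, 3, 2, 2, 2] [1.71 1.06 1.06 1.71 1.71 2.36 2.36 3.01 3.01 3.66 3.66 4.32 4.32 4.97
 4.97 5.62 5.62 6.27 6.27 6.27] lat mm 3.697132020143368 [0.44700101 0.0502355  0.36867263]
```

Run:
```python
from h import *
A=[];B=[];zz=np.linspace(.41,.33,81)
for n,yaw in(("s0",137.25),("s1",47.25),("s2",-42.75)):
    c=load(n);W=cloud(c);q=np.array([proj(c,[.45,.05,z]) for z in zz])
    m=(W[...,2]>.345)&(W[...,2]<.398)&(np.hypot(W[...,0]-.45,W[...,1]-.05)<.02)
    vs,us=np.nonzero(m)
    d=c["R"][2]@np.array([.45,.05,.37])+c["t"][2];s=d/c["fx"]*1000
    for edge in (0,):
        du=np.array([us[vs==v].mean()-np.interp(v,q[:,1],q[:,0]) for v in np.unique(vs)])*s
    k=slice(2,-2);print(n,du.round(1),np.median(du[k]),du[k].mean(), np.polyfit(np.arange(len(du[k])),du[k],1))
    # lateral of world horizontal shift (at fixed row): solve numerically
    a=np.radians(yaw);xh=np.array([np.sin(a),-np.cos(a)]);yh=np.array([np.cos(a),np.sin(a)])
    def lat(e):
        qq=np.array([proj(c,[.45+e[0]*.001,.05+e[1]*.001,z]) for z in zz]);v=q[40,1]
        return (np.interp(v,qq[:,1],qq[:,0])-q[40,0])*s
    A.append([lat(xh),lat(yh),1]);B.append(du[k].mean())
print(np.array(A).round(3),np.linalg.solve(A,B))
```

```text
s0 [-1.8 -1.4 -1.8 -1.4 -1.7 -1.4 -1.1 -1.4 -1.7 -0.8 -1.1 -1.4 -1.7 -1.4
 -1.1 -1.4 -1.7 -1.4 -1.1 -1.4 -1.7] -1.407399781637371 -1.3903734102981522 [ 0.01326912 -1.49652633]
s1 [-4.4 -4.7 -4.4 -4.7 -4.3 -4.7 -4.3 -4.7 -4.3 -4.7 -4.3 -4.7 -4.3 -4.7
 -4.3 -4.  -4.3 -4.6 -4.3 -4.  -5.  -5.3] -4.347546190682525 -4.426309239715066 [ 0.01654203 -4.56691653]
s2 [-1.8 -2.7 -3.1 -2.7 -3.1 -2.7 -3.  -2.7 -3.  -2.7 -3.  -2.7 -3.  -2.7
 -3.  -2.7 -3.  -2.7 -3.  -3.3] -2.8785267962044223 -2.8785267962044294 [ 0.00593442 -2.92303493]
[[ 0.914 -0.497  1.   ]
 [ 0.499  0.914  1.   ]
 [-0.918  0.499  1.   ]] [-0.42508183 -2.27694343 -2.13289615]
```

Run:
```python
from h import *
a=np.radians(20.8);o=np.array([.5403,.328])
for n in("top0","side0"):
  c=load(n)
  best=None
  for da in(-1,-.5,0,.5,1):
    b=a+np.radians(da);ex=np.array([np.cos(b),np.sin(b)]);ey=np.array([-ex[1],ex[0]])
    xs=np.arange(-42,20.,1.);ys=np.arange(-15,15.1,.25)
    U=np.array([[proj(c,[*(o+(ex*x+ey*y)/1000),.068]) for x in xs] for y in ys],np.float32)
    g=cv2.remap(cv2.cvtColor(c["img"],cv2.COLOR_BGR2GRAY),U[...,0],U[...,1],cv2.INTER_LINEAR).astype(float)
    # use blue channel minus? plain gray
    gb=cv2.remap(c["img"][...,0],U[...,0],U[...,1],cv2.INTER_LINEAR).mean(1)
    gr=np.abs(np.gradient(gb));print(n,da,"contrast",round((np.gradient(gb)**2).sum(),1))
    if da==0:
        P=gb
  lo=ys[(P<(P.max()+P.min())/2)];print(lo.min(),lo.max());print(list(zip(ys[::4],P[::4].round())))
  # long-edge direction & ends
```

```text
top0 -1 contrast 843.2
top0 -0.5 contrast 871.6
top0 0 contrast 887.4
top0 0.5 contrast 885.2
top0 1 contrast 868.9
-3.25 5.5
[(np.float64(-15.0), np.float64(125.0)), (np.float64(-14.0), np.float64(125.0)), (np.float64(-13.0), np.float64(126.0)), (np.float64(-12.0), np.float64(128.0)), (np.float64(-11.0), np.float64(128.0)), (np.float64(-10.0), np.float64(125.0)), (np.float64(-9.0), np.float64(125.0)), (np.float64(-8.0), np.float64(128.0)), (np.float64(-7.0), np.float64(131.0)), (np.float64(-6.0), np.float64(126.0)), (np.float64(-5.0), np.float64(110.0)), (np.float64(-4.0), np.float64(92.0)), (np.float64(-3.0), np.float64(79.0)), (np.float64(-2.0), np.float64(71.0)), (np.float64(-1.0), np.float64(63.0)), (np.float64(0.0), np.float64(55.0)), (np.float64(1.0), np.float64(47.0)), (np.float64(2.0), np.float64(40.0)), (np.float64(3.0), np.float64(35.0)), (np.float64(4.0), np.float64(39.0)), (np.float64(5.0), np.float64(62.0)), (np.float64(6.0), np.float64(95.0)), (np.float64(7.0), np.float64(119.0)), (np.float64(8.0), np.float64(128.0)), (np.float64(9.0), np.float64(130.0)), (np.float64(1
[... 844 characters left out ...]
p.float64(56.0)), (np.float64(-2.0), np.float64(47.0)), (np.float64(-1.0), np.float64(41.0)), (np.float64(0.0), np.float64(38.0)), (np.float64(1.0), np.float64(37.0)), (np.float64(2.0), np.float64(36.0)), (np.float64(3.0), np.float64(38.0)), (np.float64(4.0), np.float64(44.0)), (np.float64(5.0), np.float64(61.0)), (np.float64(6.0), np.float64(82.0)), (np.float64(7.0), np.float64(100.0)), (np.float64(8.0), np.float64(109.0)), (np.float64(9.0), np.float64(111.0)), (np.float64(10.0), np.float64(110.0)), (np.float64(11.0), np.float64(108.0)), (np.float64(12.0), np.float64(110.0)), (np.float64(13.0), np.float64(111.0)), (np.float64(14.0), np.float64(111.0)), (np.float64(15.0), np.float64(110.0))]
```

```bash
cat >> p.py <<'E'
GA=20.9;GO=np.array([.5402,.3283]);OFF=(-.43,-2.28)
def gap(x,y,zb,turn=0,off=None):
    "TCP pose for wire at gap coords x,y (mm), foot bottom zb (mm), foot direction turn deg from gap +x"
    off=off or OFF;r=np.radians(GA);f=np.radians(turn)
    w=np.array([x-off[0]*np.cos(f)+off[1]*np.sin(f), y-off[0]*np.sin(f)-off[1]*np.cos(f)])/1000
    p=GO+np.array([np.cos(r)*w[0]-np.sin(r)*w[1],np.sin(r)*w[0]+np.cos(r)*w[1]])
    return (*p,(zb+119)/1000,GA+90+turn)
E
python3 - <<'E'
from p import *
json.dump([.45,.05,.45,-42.75],open(F,"w"))
g=gap(9,0,160);print(g)
plan((.45,.15,.44,30),g)
E
```

```text
(np.float64(0.5481961855543985), np.float64(0.333794025535036), 0.279, 110.9)
[-67.9, -73.4, 10.0] -1.27
[-120.5, -275.1, 171.0] -2.682
```

Emit:
{"api": "drive_tool", "payload": {"commands": [{"travel":[-10,-10,0],"spin":-0.12,"hand":255},{"travel":[-20,-20,2],"spin":-0.24,"hand":255},{"travel":[-30,-32,4],"spin":-0.36,"hand":255},{"travel":[-40,-45,6],"spin":-0.48,"hand":255},{"travel":[-54,-60,8],"spin":-0.6,"hand":255},{"travel":[-68,-73,10],"spin":-0.72,"hand":255},{"travel":[-72,-90,12],"spin":-0.84,"hand":255},{"travel":[-76,-106,15],"spin":-0.96,"hand":255},{"travel":[-80,-122,20],"spin":-1.08,"hand":255},{"travel":[-85,-138,25],"spin":-1.2,"hand":255},{"travel":[-90,-155,30],"spin":-1.32,"hand":255},{"travel":[-95,-172,35],"spin":-1.44,"hand":255},{"travel":[-100,-190,40],"spin":-1.56,"hand":255},{"travel":[-104,-210,50],"spin":-1.68,"hand":255},{"travel":[-108,-230,60],"spin":-1.8,"hand":255},{"travel":[-112,-245,75],"spin":-1.92,"hand":255},{"travel":[-116,-260,90],"spin":-2.04,"hand":255},{"travel":[-120.5,-275.1,105],"spin":-2.1,"hand":255},{"travel":[-120.5,-275.1,105],"spin":-2.1,"hand":255},{"travel":[-120.5,-275.1,105],"spin":-2.1,"hand":255}]}}

```text
time_s: 10.42
tcp_pos: [0.5484, 0.334, 0.3429]
orientation: [-179.8, 0.2, 77.5]
ft_force: [-0.0, -0.4, -0.1]
width: 0.0154
grasp_force: 58.9
```

Run:
```python
from p import *
st()
json.dump([.45,.05,.45,-42.75],open(F,"w"))
a=np.radians(-42.75);R=np.array([[np.cos(a),np.sin(a),0],[np.sin(a),-np.cos(a),0],[0,0,-1]])
n=np.array([.45,.05,.45])+R@np.array([-.1205,-.2751,.105]);json.dump([*map(float,n),-42.75+np.degrees(2.1)],open(F,"w"));print(cur())
plan(gap(9,0,100),nd=2)
print(cur());plan(gap(9,0,58),save=False,nd=2)
```

```text
10.42 [0.5484 0.334  0.3429] [-1.7983e+02  1.6000e-01  7.7520e+01] F [-0.03 -0.36 -0.1 ] T [ 0.    -0.019 -0.007] 0.0154 q6 40.8
[0.5482522227091121, 0.33380761218247657, 0.34500000000000003, 77.57113697747289]
[-0.03, -0.05, 126.0] -0.582
[0.548196937690992, 0.3337890766282237, 0.21900000000000003, 110.9172806540868]
[0.0, 0.0, 42.0] 0.0
```

Emit:
{"api": "drive_tool", "payload": {"commands": [{"travel":[0,0,20],"spin":-0.12,"hand":255},{"travel":[0,0,50],"spin":-0.24,"hand":255},{"travel":[0,0,80],"spin":-0.36,"hand":255},{"travel":[0,0,105],"spin":-0.48,"hand":255},{"travel":[0,0,120],"spin":-0.582,"hand":255},{"travel":[-0.03,-0.05,126],"spin":-0.582,"hand":255},{"travel":[-0.03,-0.05,126],"spin":-0.582,"hand":255},{"travel":[-0.03,-0.05,126],"spin":-0.582,"hand":255},{"travel":[-0.03,-0.05,126],"spin":-0.582,"hand":255}]}}

```text
time_s: 11.17
tcp_pos: [0.5492, 0.3337, 0.222]
orientation: [179.8, -0.0, 110.7]
ft_force: [-0.2, 0.6, -0.2]
width: 0.0151
grasp_force: 58.9
```

Run:
```python
from p import *
from h import *
from plant import eyes
st();c=eyes.capture("side");st();np.savez("g0.npz",**c)
u,v=map(int,proj(c,[.55,.332,.09]));x0,y0=u-50,v-45
im=cv2.resize(c["img"][y0:y0+75,x0:x0+100],(800,600),interpolation=cv2.INTER_CUBIC)
cv2.imwrite("pics/g0.png",im);print(x0,y0)
r=np.radians(GA);ex=np.array([np.cos(r),np.sin(r)]);ey=np.array([-ex[1],ex[0]])
for z in (.1,.13):
    p=GO+ex*.009; q=proj(c,[*p,z]); print("expected wire crop px",z,(np.array(q)-[x0,y0])*8)
for y in(-4.8,4.8):
    p=GO+ex*.009+ey*y/1000;print("edge",y,(np.array(proj(c,[*p,.068]))-[x0,y0])*8)
```

```text
11.17 [0.5492 0.3337 0.222 ] [ 1.7977e+02 -3.0000e-02  1.1072e+02] F [-0.23  0.6  -0.2 ] T [-0.048 -0.033 -0.01 ] 0.0151 q6 7.5
11.22 [0.5491 0.3339 0.2218] [ 1.7978e+02 -3.0000e-02  1.1076e+02] F [-0.61  0.58  0.19] T [ 0.04  -0.022 -0.002] 0.0151 q6 7.5
233 109
expected wire crop px 0.1 [400.97836291 340.87463631]
expected wire crop px 0.13 [402.03171935 266.49264842]
edge -4.8 [405.5135644  428.77145643]
edge 4.8 [394.34501569 403.17364302]
```

View pics/g0.png

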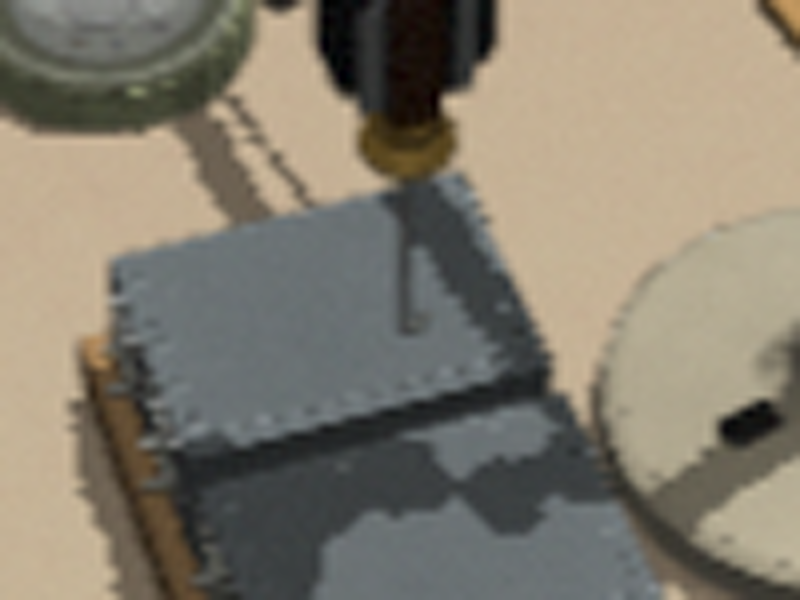

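The wire foot is over the gap: its tip is at crop (405,333), right where I predicted once the height lag is allowed for, and the dark slot runs from y≈405 to 432 as predicted. Descending into the gap's top.

Emit:
{"api": "drive_tool", "payload": {"commands": [{"travel":[0,0,0],"spin":0,"hand":255},{"travel":[0,0,6],"spin":0,"hand":255},{"travel":[0,0,12],"spin":0,"hand":255},{"travel":[0,0,18],"spin":0,"hand":255},{"travel":[0,0,24],"spin":0,"hand":255},{"travel":[0,0,28],"spin":0,"hand":255},{"travel":[0,0,31],"spin":0,"hand":255},{"travel":[0,0,34],"spin":0,"hand":255},{"travel":[0,0,37],"spin":0,"hand":255},{"travel":[0,0,40],"spin":0,"hand":255},{"travel":[0,0,42],"spin":0,"hand":255},{"travel":[0,0,42],"spin":0,"hand":255},{"travel":[0,0,42],"spin":0,"hand":255},{"travel":[0,0,42],"spin":0,"hand":255},{"travel":[0,0,42],"spin":0,"hand":255},{"travel":[0,0,42],"spin":0,"hand":255}]}}

```text
time_s: 12.55
tcp_pos: [0.5486, 0.3338, 0.1773]
orientation: [180.0, -0.0, 110.9]
ft_force: [-0.1, -0.3, 0.5]
width: 0.0151
grasp_force: 58.9
```

```bash
cat >> p.py <<'E'
def avg(n=6):
    from plant import readout,eyes
    r=np.radians(GA);ex=np.array([np.cos(r),np.sin(r)]);ey=np.array([-ex[1],ex[0]]);L=[]
    for _ in range(n):
        o=readout.get_obs();f=o['ft_force'];p=o['tcp_pos'];d=p[:2]-GO
        t=o['wrist_torque'];L.append([f[:2]@ex,f[:2]@ey,f[2],t[:2]@ex,t[:2]@ey,d@ex*1e3,d@ey*1e3,p[2]*1e3,o['orientation'][2]])
        eyes.capture("top")
    L=np.array(L);print('t',round(o['time_s'],2),'F gap xyz',L[:,:3].mean(0).round(2),'+-',L[:,:3].std(0).round(2),'T',L[:,3:5].mean(0).round(3),'pos gap',L[-1,5:].round(2))
E
python3 - <<'E'
from p import *
json.dump([*cur()[:2],.177,cur()[3]],open(F,"w"))
avg(8)
E
```

```text
t 12.9 F gap xyz [-0.21 -0.21 -0.28] +- [0.37 0.35 0.57] T [ 0.001 -0.003] pos gap [  9.69   2.05 177.03 110.88]
```

Emit:
{"api": "drive_tool", "payload": {"commands": [{"travel":[-0.6,0,0],"spin":0,"hand":255},{"travel":[-1.2,0,0],"spin":0,"hand":255},{"travel":[-1.8,0,0],"spin":0,"hand":255},{"travel":[-2.2,0,0],"spin":0,"hand":255},{"travel":[-2.2,0,0],"spin":0,"hand":255},{"travel":[-2.2,0,0],"spin":0,"hand":255},{"travel":[-2.2,0,0],"spin":0,"hand":255},{"travel":[-2.2,0,0],"spin":0,"hand":255}]}}

```text
time_s: 13.62
tcp_pos: [0.5493, 0.3317, 0.177]
orientation: [180.0, -0.0, 110.9]
ft_force: [0.1, -0.1, -0.6]
width: 0.0149
grasp_force: 58.9
```

```bash
python3 -c "
from p import *
avg(8)"
```

```text
t 13.97 F gap xyz [ 0.    0.04 -0.36] +- [0.5  0.49 0.34] T [-0.006  0.002] pos gap [ 9.6800e+00 -9.0000e-02  1.7703e+02  1.1088e+02]
```

Emit:
{"api": "drive_tool", "payload": {"commands": [{"travel":[-0.25,0,0],"spin":0,"hand":255},{"travel":[-0.5,0,0],"spin":0,"hand":255},{"travel":[-0.5,0,0],"spin":0,"hand":255},{"travel":[-0.5,0,0],"spin":0,"hand":255},{"travel":[-0.5,0,0],"spin":0,"hand":255},{"travel":[-0.5,0,0],"spin":0,"hand":255}]}}

```text
time_s: 14.52
tcp_pos: [0.5495, 0.3311, 0.177]
orientation: [-180.0, 0.0, 110.9]
ft_force: [0.2, -0.8, -0.6]
width: 0.0155
grasp_force: 58.9
```

```bash
python3 -c "
from p import *
avg(8)"
```

```text
t 14.87 F gap xyz [ 0.08  0.08 -0.58] +- [0.35 0.54 0.39] T [-0.011  0.007] pos gap [  9.67  -0.62 176.99 110.88]
```

Emit:
{"api": "drive_tool", "payload": {"commands": [{"travel":[-0.4,0,0],"spin":0,"hand":255},{"travel":[-0.4,0,0],"spin":0,"hand":255},{"travel":[-0.4,0,0],"spin":0,"hand":255},{"travel":[-0.4,0,0],"spin":0,"hand":255}]}}

```text
time_s: 15.25
tcp_pos: [0.5496, 0.3308, 0.177]
orientation: [-180.0, -0.0, 110.9]
ft_force: [-0.7, 0.3, -0.4]
width: 0.0152
grasp_force: 58.9
```

```bash
python3 -c "
from p import *
avg(4)"
```

```text
t 15.4 F gap xyz [-0.56 -0.09 -0.2 ] +- [0.51 0.71 0.41] T [0.006 0.021] pos gap [  9.68  -1.04 177.03 110.88]
```

Emit:
{"api": "drive_tool", "payload": {"commands": [{"travel":[-0.3,0,0],"spin":0,"hand":255},{"travel":[-0.3,0,0],"spin":0,"hand":255},{"travel":[-0.3,0,0],"spin":0,"hand":255},{"travel":[-0.3,0,0],"spin":0,"hand":255}]}}

```text
time_s: 15.78
tcp_pos: [0.5497, 0.3305, 0.177]
orientation: [180.0, -0.0, 110.9]
ft_force: [0.2, 0.2, -0.9]
width: 0.015
grasp_force: 58.9
```

```bash
python3 -c "
from p import *
avg(4)"
```

```text
t 15.93 F gap xyz [-0.01  0.1  -0.39] +- [0.22 0.23 0.62] T [0.03  0.004] pos gap [  9.68  -1.3  177.04 110.88]
```

Emit:
{"api": "drive_tool", "payload": {"commands": [{"travel":[-0.3,0,0],"spin":0,"hand":255},{"travel":[-0.3,0,0],"spin":0,"hand":255},{"travel":[-0.3,0,0],"spin":0,"hand":255},{"travel":[-0.3,0,0],"spin":0,"hand":255}]}}

```text
time_s: 16.32
tcp_pos: [0.5498, 0.3303, 0.177]
orientation: [-180.0, -0.0, 110.9]
ft_force: [0.0, 0.7, -0.3]
width: 0.0151
grasp_force: 58.9
```

```bash
python3 -c "
from p import *
avg(4)"
```

```text
t 16.47 F gap xyz [ 0.07  0.57 -0.75] +- [0.32 0.48 0.45] T [0.199 0.001] pos gap [  9.66  -1.52 176.99 110.88]
```

Emit:
{"api": "drive_tool", "payload": {"commands": [{"travel":[-0.2,0,0],"spin":0,"hand":255},{"travel":[-0.2,0,0],"spin":0,"hand":255},{"travel":[-0.2,0,0],"spin":0,"hand":255},{"travel":[-0.2,0,0],"spin":0,"hand":255}]}}

```text
time_s: 16.85
tcp_pos: [0.5498, 0.3302, 0.177]
orientation: [180.0, -0.0, 110.9]
ft_force: [-0.6, 1.4, 0.1]
width: 0.015
grasp_force: 58.9
```

```bash
python3 -c "
from p import *
avg(4)"
```

```text
t 17.0 F gap xyz [-0.25  1.52 -0.74] +- [0.14 0.21 0.58] T [0.352 0.007] pos gap [  9.66  -1.72 177.   110.88]
```

Emit:
{"api": "drive_tool", "payload": {"commands": [{"travel":[0.4,0,0],"spin":0,"hand":255},{"travel":[0.4,0,3],"spin":0,"hand":255},{"travel":[0.4,0,6],"spin":0,"hand":255},{"travel":[0.4,0,9],"spin":0,"hand":255},{"travel":[0.4,0,9],"spin":0,"hand":255},{"travel":[0.4,0,9],"spin":0,"hand":255},{"travel":[0.4,0,9],"spin":0,"hand":255},{"travel":[0.4,0,9],"spin":0,"hand":255}]}}

```text
time_s: 17.72
tcp_pos: [0.5497, 0.3304, 0.168]
orientation: [-180.0, 0.0, 110.9]
ft_force: [-0.7, 0.1, -0.9]
width: 0.0152
grasp_force: 58.8
```

```bash
python3 -c "
from p import *
avg(4)"
```

```text
t 17.87 F gap xyz [-0.31  0.43 -0.59] +- [0.41 0.55 0.28] T [0.132 0.019] pos gap [  9.69  -1.44 168.1  110.88]
```

Emit:
{"api": "drive_tool", "payload": {"commands": [{"travel":[0,0,0.7],"spin":0,"hand":255},{"travel":[0,0,1.4],"spin":0,"hand":255},{"travel":[0,0,2],"spin":0,"hand":255},{"travel":[0,0,2],"spin":0,"hand":255},{"travel":[0,0,2],"spin":0,"hand":255},{"travel":[0,0,2],"spin":0,"hand":255}]}}

```text
time_s: 18.42
tcp_pos: [0.5497, 0.3304, 0.1659]
orientation: [-180.0, 0.0, 110.9]
ft_force: [-0.2, 0.8, -1.2]
width: 0.0153
grasp_force: 58.9
```

```bash
python3 -c "
from p import *
avg(5)"
```

```text
t 18.62 F gap xyz [ 0.36  0.77 -0.95] +- [0.53 0.14 0.65] T [ 0.111 -0.014] pos gap [  9.66  -1.42 165.99 110.88]
```

Emit:
{"api": "drive_tool", "payload": {"commands": [{"travel":[0,0,0.5],"spin":0,"hand":255},{"travel":[0,0,1.0],"spin":0,"hand":255},{"travel":[0,0,1.5],"spin":0,"hand":255},{"travel":[0,0,1.5],"spin":0,"hand":255},{"travel":[0,0,1.5],"spin":0,"hand":255}]}}

```text
time_s: 19.08
tcp_pos: [0.5497, 0.3304, 0.1644]
orientation: [-180.0, 0.0, 110.9]
ft_force: [0.4, 0.3, -1.3]
width: 0.0153
grasp_force: 58.9
```

```bash
python3 -c "
from p import *
avg(5)"
```

```text
t 19.28 F gap xyz [ 0.07  0.46 -0.79] +- [0.34 0.25 0.71] T [ 0.091 -0.028] pos gap [  9.65  -1.45 164.44 110.88]
```

Emit:
{"api": "drive_tool", "payload": {"commands": [{"travel":[0,0,0.4],"spin":0,"hand":255},{"travel":[0,0,0.8],"spin":0,"hand":255},{"travel":[0,0,0.8],"spin":0,"hand":255},{"travel":[0,0,0.8],"spin":0,"hand":255}]}}

```text
time_s: 19.67
tcp_pos: [0.5497, 0.3304, 0.1637]
orientation: [180.0, 0.0, 110.9]
ft_force: [0.1, 0.4, -0.0]
width: 0.0155
grasp_force: 58.9
```

```bash
python3 -c "
from p import *
avg(5)"
```

```text
t 19.87 F gap xyz [ 0.42  0.42 -0.42] +- [0.49 0.46 0.37] T [ 0.122 -0.028] pos gap [  9.67  -1.43 163.66 110.88]
```

Emit:
{"api": "drive_tool", "payload": {"commands": [{"travel":[0,0,0.4],"spin":0,"hand":255},{"travel":[0,0,0.8],"spin":0,"hand":255},{"travel":[0,0,0.8],"spin":0,"hand":255},{"travel":[0,0,0.8],"spin":0,"hand":255}]}}

```text
time_s: 20.25
tcp_pos: [0.5497, 0.3304, 0.1628]
orientation: [-180.0, -0.0, 110.9]
ft_force: [0.5, 0.1, -0.2]
width: 0.0154
grasp_force: 58.9
```

```bash
python3 -c "
from p import *
avg(5)"
```

```text
t 20.45 F gap xyz [ 0.28  0.76 -0.8 ] +- [0.41 0.54 0.34] T [ 0.076 -0.028] pos gap [  9.66  -1.42 162.88 110.88]
```

Emit:
{"api": "drive_tool", "payload": {"commands": [{"travel":[0,0,0.4],"spin":0,"hand":255},{"travel":[0,0,0.8],"spin":0,"hand":255},{"travel":[0,0,0.8],"spin":0,"hand":255},{"travel":[0,0,0.8],"spin":0,"hand":255}]}}

```text
time_s: 20.83
tcp_pos: [0.5497, 0.3304, 0.162]
orientation: [-180.0, -0.0, 110.9]
ft_force: [0.4, 0.3, -2.0]
width: 0.0155
grasp_force: 58.9
```

```bash
python3 -c "
from p import *
avg(5)"
```

```text
t 21.03 F gap xyz [-0.15  0.15 -1.17] +- [0.56 0.5  0.49] T [ 0.092 -0.014] pos gap [  9.67  -1.42 162.06 110.88]
```

Emit:
{"api": "drive_tool", "payload": {"commands": [{"travel":[0,0,0.5],"spin":0,"hand":255},{"travel":[0,0,1],"spin":0,"hand":255},{"travel":[0,0,1.5],"spin":0,"hand":255},{"travel":[0,0,1.5],"spin":0,"hand":255},{"travel":[0,0,1.5],"spin":0,"hand":255}]}}

```text
time_s: 21.5
tcp_pos: [0.5497, 0.3304, 0.1605]
orientation: [-180.0, 0.0, 110.9]
ft_force: [0.7, 0.3, -0.8]
width: 0.0154
grasp_force: 58.8
```

```bash
python3 -c "
from p import *
avg(5)"
```

```text
t 21.7 F gap xyz [ 0.23  0.34 -0.3 ] +- [0.33 0.28 0.42] T [ 0.123 -0.029] pos gap [  9.66  -1.42 160.52 110.88]
```

Emit:
{"api": "drive_tool", "payload": {"commands": [{"travel":[0,0,0.5],"spin":0,"hand":255},{"travel":[0,0,1],"spin":0,"hand":255},{"travel":[0,0,1.5],"spin":0,"hand":255},{"travel":[0,0,2],"spin":0,"hand":255},{"travel":[0,0,2],"spin":0,"hand":255},{"travel":[0,0,2],"spin":0,"hand":255}]}}

```text
time_s: 22.25
tcp_pos: [0.5497, 0.3304, 0.1585]
orientation: [-180.0, -0.0, 110.9]
ft_force: [-0.3, 0.4, -0.5]
width: 0.0151
grasp_force: 58.8
```

```bash
python3 -c "
from p import *
avg(5)"
```

```text
t 22.45 F gap xyz [-0.49  0.28 -0.81] +- [0.25 0.13 0.33] T [ 0.087 -0.019] pos gap [  9.66  -1.44 158.52 110.88]
```

Emit:
{"api": "drive_tool", "payload": {"commands": [{"travel":[0,0,1],"spin":0,"hand":255},{"travel":[0,0,2],"spin":0,"hand":255},{"travel":[0,0,3],"spin":0,"hand":255},{"travel":[0,0,4],"spin":0,"hand":255},{"travel":[0,0,5],"spin":0,"hand":255},{"travel":[0,0,6],"spin":0,"hand":255},{"travel":[0,0,6],"spin":0,"hand":255},{"travel":[0,0,6],"spin":0,"hand":255}]}}

```text
time_s: 23.17
tcp_pos: [0.5497, 0.3304, 0.1524]
orientation: [-180.0, 0.0, 110.9]
ft_force: [0.1, 1.1, 0.1]
width: 0.0155
grasp_force: 58.8
```

```bash
python3 -c "
from p import *
avg(5)"
```

```text
t 23.37 F gap xyz [-0.24  0.6  -0.74] +- [0.72 0.28 0.42] T [0.126 0.046] pos gap [  9.66  -1.4  152.6  110.88]
```

Emit:
{"api": "drive_tool", "payload": {"commands": [{"travel":[0,0,1.5],"spin":0,"hand":255},{"travel":[0,0,3],"spin":0,"hand":255},{"travel":[0,0,4.5],"spin":0,"hand":255},{"travel":[0,0,6],"spin":0,"hand":255},{"travel":[0,0,7.5],"spin":0,"hand":255},{"travel":[0,0,9],"spin":0,"hand":255},{"travel":[0,0,10.5],"spin":0,"hand":255},{"travel":[0,0,10.5],"spin":0,"hand":255},{"travel":[0,0,10.5],"spin":0,"hand":255},{"travel":[0,0,10.5],"spin":0,"hand":255}]}}

```text
time_s: 24.25
tcp_pos: [0.5497, 0.3304, 0.142]
orientation: [-180.0, 0.0, 110.9]
ft_force: [0.6, 0.4, -0.5]
width: 0.015
grasp_force: 58.8
```

```bash
python3 -c "
from p import *
avg(6)"
```

```text
t 24.5 F gap xyz [-0.15  0.44 -0.58] +- [0.38 0.35 0.51] T [0.099 0.015] pos gap [  9.68  -1.4  142.16 110.88]
```

Emit:
{"api": "drive_tool", "payload": {"commands": [{"travel":[0.25,0,0],"spin":0,"hand":255},{"travel":[0.28,-0.3,0],"spin":-0.13,"hand":255},{"travel":[0.28,-0.6,0],"spin":-0.262,"hand":255},{"travel":[0.24,-0.9,0],"spin":-0.393,"hand":255},{"travel":[0.16,-1.2,0],"spin":-0.524,"hand":255},{"travel":[0.04,-1.48,0],"spin":-0.654,"hand":255},{"travel":[-0.11,-1.74,0],"spin":-0.785,"hand":255},{"travel":[-0.11,-1.74,0],"spin":-0.785,"hand":255},{"travel":[-0.11,-1.74,0],"spin":-0.785,"hand":255},{"travel":[-0.11,-1.74,0],"spin":-0.785,"hand":255}]}}

```text
time_s: 25.38
tcp_pos: [0.5482, 0.3297, 0.1422]
orientation: [180.0, 0.0, 155.8]
ft_force: [0.5, 1.1, 0.5]
width: 0.0153
grasp_force: 58.9
```

```bash
python3 -c "
from p import *
avg(6)"
```

```text
t 25.63 F gap xyz [ 0.1   0.29 -0.29] +- [0.58 0.48 0.72] T [-0.008 -0.004] pos gap [  7.96  -1.52 142.11 155.82]
```

Emit:
{"api": "drive_tool", "payload": {"commands": [{"travel":[0.03,-0.3,0],"spin":-0.13,"hand":255},{"travel":[0.03,-0.6,0],"spin":-0.262,"hand":255},{"travel":[-0.03,-0.9,0],"spin":-0.393,"hand":255},{"travel":[-0.09,-1.2,0],"spin":-0.524,"hand":255},{"travel":[-0.2,-1.45,0],"spin":-0.654,"hand":255},{"travel":[-0.36,-1.74,0],"spin":-0.785,"hand":255},{"travel":[-0.36,-1.74,0],"spin":-0.785,"hand":255},{"travel":[-0.36,-1.74,0],"spin":-0.785,"hand":255},{"travel":[-0.36,-1.74,0],"spin":-0.785,"hand":255}]}}

```text
time_s: 26.43
tcp_pos: [0.5478, 0.328, 0.1421]
orientation: [180.0, 0.0, -159.3]
ft_force: [0.4, -0.5, -0.4]
width: 0.0155
grasp_force: 58.9
```

```bash
python3 -c "
from p import *
avg(6)"
```

```text
t 26.68 F gap xyz [-0.1  -0.01 -0.47] +- [0.27 0.47 0.09] T [-0.008 -0.006] pos gap [   6.97   -3.    142.09 -159.21]
```

Emit:
{"api": "drive_tool", "payload": {"commands": [{"travel":[0,0,-2],"spin":0,"hand":255},{"travel":[0,0,-4],"spin":0,"hand":255},{"travel":[0,0,-6],"spin":0,"hand":255},{"travel":[0,0,-8],"spin":0,"hand":255},{"travel":[0,0,-10],"spin":0,"hand":255},{"travel":[0,0,-12],"spin":0,"hand":255},{"travel":[0,0,-14],"spin":0,"hand":255},{"travel":[0,0,-16],"spin":0,"hand":255},{"travel":[0,0,-18],"spin":0,"hand":255},{"travel":[0,0,-20],"spin":0,"hand":255},{"travel":[0,0,-20],"spin":0,"hand":255},{"travel":[0,0,-20],"spin":0,"hand":255}]}}

```text
time_s: 27.73
tcp_pos: [0.5478, 0.328, 0.1623]
orientation: [180.0, 0.0, -159.2]
ft_force: [0.1, -0.3, -1.2]
width: 0.0151
grasp_force: 58.9
```

```bash
python3 -c "
from p import *
avg(6)"
```

```text
t 27.98 F gap xyz [-0.25 -0.16 -0.62] +- [0.24 0.4  0.32] T [ 0.017 -0.012] pos gap [   6.87   -3.03  161.88 -159.17]
```

Emit:
{"api": "drive_tool", "payload": {"commands": [{"travel":[0,0,-4],"spin":0,"hand":255},{"travel":[0,0,-8],"spin":0,"hand":255},{"travel":[0,0,-12],"spin":0,"hand":255},{"travel":[0,0,-16],"spin":0,"hand":255},{"travel":[0,0,-20],"spin":0,"hand":255},{"travel":[0,0,-25],"spin":0,"hand":255},{"travel":[0,0,-30],"spin":0,"hand":255},{"travel":[0,0,-35],"spin":0,"hand":255},{"travel":[0,0,-40],"spin":0,"hand":255},{"travel":[0,0,-46],"spin":0,"hand":255},{"travel":[0,0,-52],"spin":0,"hand":255},{"travel":[0,0,-58],"spin":0,"hand":255},{"travel":[0,0,-64],"spin":0,"hand":255},{"travel":[0,0,-72],"spin":0,"hand":255},{"travel":[0,0,-80],"spin":0,"hand":255},{"travel":[0,0,-88],"spin":0,"hand":255},{"travel":[0,0,-94],"spin":0,"hand":255},{"travel":[0,0,-98],"spin":0,"hand":255},{"travel":[0,0,-98],"spin":0,"hand":255},{"travel":[0,0,-98],"spin":0,"hand":255}]}}

```text
time_s: 29.7
tcp_pos: [0.5479, 0.328, 0.2603]
orientation: [180.0, 0.0, -159.2]
ft_force: [-0.3, 0.0, -0.4]
width: 0.0151
grasp_force: 58.9
```

Run:
```python
from p import *
from h import *
from plant import eyes
avg(4);c=eyes.capture("side");np.savez("g1.npz",**c)
u,v=map(int,proj(c,[.55,.332,.12]));x0,y0=u-50,v-40
cv2.imwrite("pics/g1.png",cv2.resize(c["img"][y0:y0+75,x0:x0+100],(800,600),interpolation=cv2.INTER_CUBIC))
```

```text
t 29.85 F gap xyz [-0.28  0.04 -0.71] +- [0.48 0.1  0.25] T [0.005 0.005] pos gap [   6.8    -2.99  259.34 -159.16]
```

View pics/g1.png

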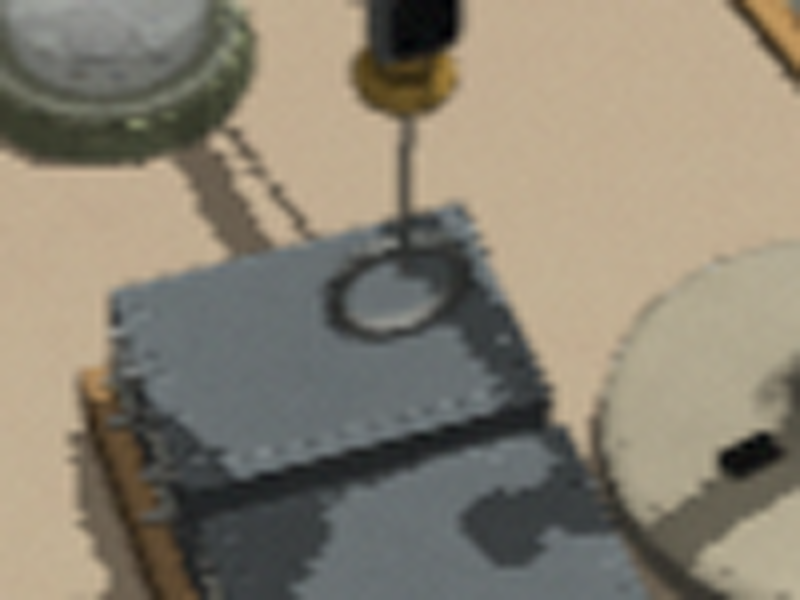

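The bezel hangs on the hook clear above the units (ring at crop (400,285), wire at (405,180)). Next I carry it to the jar.

Run:
```python
from p import *
from h import *
o=st()
c=load("side0");W=cloud(c);u,v=map(int,proj(c,[.4247,.1803,.045]))
P=W[v-30:v+35,u-30:u+30].reshape(-1,3);P=P[(P[:,2]>.036)&(P[:,2]<.055)&(np.hypot(P[:,0]-.4247,P[:,1]-.1803)<.06)];print(len(P),cv2.minEnclosingCircle(P[:,:2].astype(np.float32)*1000))
c=load("top0");W=cloud(c);P=W.reshape(-1,3);P=P[(P[:,2]>.036)&(P[:,2]<.055)&(np.hypot(P[:,0]-.4247,P[:,1]-.1803)<.06)];print(len(P),cv2.minEnclosingCircle(P[:,:2].astype(np.float32)*1000))
json.dump([*map(float,o['tcp_pos'][:2]),.26,200.8],open(F,"w"))
f=np.array([np.cos(np.radians(110.8)),np.sin(np.radians(110.8))]);y=np.array([-f[1],f[0]])
t=np.array([.4250,.1803])+f*(-.018)+.00043*f+.0022*y;print(t)
plan((*t,.26,200.8),(*t,.175,200.8),save=False)
```

```text
29.95 [0.5477 0.3279 0.2594] [-1.7999e+02 -6.0000e-02 -1.5917e+02] F [ 0.12 -0.2  -0.82] T [-0.007  0.006 -0.018] 0.0154 q6 -83.0
456 ((423.7323303222656, 179.52195739746094), 41.590267181396484)
391 ((424.7149353027344, 180.3289337158203), 41.34414291381836)
[0.42918261 0.16309388]
[169.3, -112.0, 0.0] -0.0
[169.3, -112.0, 85.0] -0.0
```

Emit:
{"api": "drive_tool", "payload": {"commands": [{"travel":[2,-1.3,0],"spin":0,"hand":255},{"travel":[6,-4,0],"spin":0,"hand":255},{"travel":[12,-8,0],"spin":0,"hand":255},{"travel":[20,-13,0],"spin":0,"hand":255},{"travel":[30,-20,0],"spin":0,"hand":255},{"travel":[41,-27,0],"spin":0,"hand":255},{"travel":[53,-35,0],"spin":0,"hand":255},{"travel":[65,-43,0],"spin":0,"hand":255},{"travel":[77,-51,0],"spin":0,"hand":255},{"travel":[89,-59,0],"spin":0,"hand":255},{"travel":[101,-67,0],"spin":0,"hand":255},{"travel":[113,-75,0],"spin":0,"hand":255},{"travel":[125,-83,0],"spin":0,"hand":255},{"travel":[136,-90,0],"spin":0,"hand":255},{"travel":[146,-96.5,0],"spin":0,"hand":255},{"travel":[154,-102,0],"spin":0,"hand":255},{"travel":[161,-106.5,0],"spin":0,"hand":255},{"travel":[166,-110,0],"spin":0,"hand":255},{"travel":[169.3,-112,0],"spin":0,"hand":255},{"travel":[169.3,-112,0],"spin":0,"hand":255}]}}

```text
time_s: 31.62
tcp_pos: [0.4291, 0.1627, 0.2603]
orientation: [-180.0, 0.0, -159.2]
ft_force: [-0.2, -0.8, -0.4]
width: 0.0151
grasp_force: 58.9
```

Emit:
{"api": "drive_tool", "payload": {"commands": [{"travel":[0,0,2],"spin":0,"hand":255},{"travel":[0,0,6],"spin":0,"hand":255},{"travel":[0,0,11],"spin":0,"hand":255},{"travel":[0,0,17],"spin":0,"hand":255},{"travel":[0,0,23],"spin":0,"hand":255},{"travel":[0,0,29],"spin":0,"hand":255},{"travel":[0,0,34],"spin":0,"hand":255},{"travel":[0,0,38],"spin":0,"hand":255},{"travel":[0,0,40],"spin":0,"hand":255},{"travel":[0,0,40],"spin":0,"hand":255},{"travel":[0,0,40],"spin":0,"hand":255},{"travel":[0,0,40],"spin":0,"hand":255}]}}

```text
time_s: 32.62
tcp_pos: [0.4295, 0.1631, 0.2205]
orientation: [-180.0, 0.0, -159.2]
ft_force: [0.0, -0.4, -0.5]
width: 0.0154
grasp_force: 58.9
```

Run:
```python
from p import *
from h import *
from plant import eyes
st();c=eyes.capture("side");st();np.savez("j0.npz",**c)
u,v=map(int,proj(c,[.425,.18,.06]));x0,y0=u-50,v-45
cv2.imwrite("pics/j0.png",cv2.resize(c["img"][y0:y0+75,x0:x0+100],(800,600),interpolation=cv2.INTER_CUBIC))
```

```text
32.62 [0.4295 0.1631 0.2205] [-1.8000e+02  4.0000e-02 -1.5917e+02] F [ 0.   -0.42 -0.53] T [-0.03  -0.083 -0.012] 0.0154 q6 -94.3
32.67 [0.4295 0.1631 0.2206] [-1.8000e+02  5.0000e-02 -1.5917e+02] F [ 0.86 -0.64 -0.7 ] T [-0.028 -0.01  -0.025] 0.0155 q6 -94.3
```

View pics/j0.png

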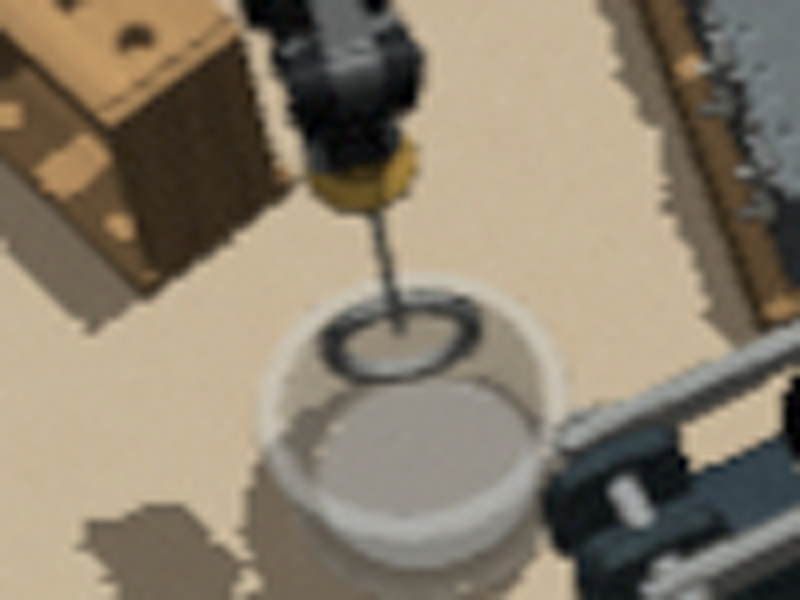

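Emit:
{"api": "drive_tool", "payload": {"commands": [{"travel":[0,0,3],"spin":0,"hand":255},{"travel":[0,0,7],"spin":0,"hand":255},{"travel":[0,0,12],"spin":0,"hand":255},{"travel":[0,0,18],"spin":0,"hand":255},{"travel":[0,0,24],"spin":0,"hand":255},{"travel":[0,0,30],"spin":0,"hand":255},{"travel":[0,0,36],"spin":0,"hand":255},{"travel":[0,0,42],"spin":0,"hand":255},{"travel":[0,0,47],"spin":0,"hand":255},{"travel":[0,0,52],"spin":0,"hand":255},{"travel":[0,0,56],"spin":0,"hand":255},{"travel":[0,0,59],"spin":0,"hand":255},{"travel":[0,0,61],"spin":0,"hand":255},{"travel":[0,0,63],"spin":0,"hand":255},{"travel":[0,0,65],"spin":0,"hand":255},{"travel":[0,0,67],"spin":0,"hand":255},{"travel":[0,0,69],"spin":0,"hand":255},{"travel":[0,0,71],"spin":0,"hand":255},{"travel":[0,0,72.5],"spin":0,"hand":255},{"travel":[0,0,72.5],"spin":0,"hand":255}]}}

```text
time_s: 34.33
tcp_pos: [0.4292, 0.163, 0.1472]
orientation: [180.0, -0.0, -159.2]
ft_force: [0.7, 0.3, 0.4]
width: 0.0152
grasp_force: 58.9
```

Run:
```python
from p import *
from h import *
from plant import eyes
st();eyes.capture("top");eyes.capture("top");eyes.capture("top");c=eyes.capture("side");st();np.savez("j1.npz",**c)
u,v=map(int,proj(c,[.425,.18,.06]));x0,y0=u-50,v-45
cv2.imwrite("pics/j1.png",cv2.resize(c["img"][y0:y0+75,x0:x0+100],(800,600),interpolation=cv2.INTER_CUBIC))
```

```text
34.33 [0.4292 0.163  0.1472] [ 1.8000e+02 -3.0000e-02 -1.5917e+02] F [0.68 0.26 0.37] T [-0.036  0.005 -0.006] 0.0152 q6 -94.3
34.53 [0.4294 0.1631 0.1477] [-1.8000e+02  1.0000e-02 -1.5917e+02] F [ 0.92  0.46 -0.69] T [-0.012  0.088  0.032] 0.0151 q6 -94.3
```

```bash
cat >> h.py <<'E'
def ring(c,ref,zmax=.06):
    "pixels that turned darker/nearer than in ref, within jar"
    W=cloud(c);R0=cloud(ref);g=cv2.cvtColor(c["img"],6).astype(int);g0=cv2.cvtColor(ref["img"],6).astype(int)
    m=(np.hypot(W[...,0]-.425,W[...,1]-.180)<.031)&(W[...,2]<zmax)&(W[...,2]>-.01)&(g0-g>30)&(np.hypot(R0[...,0]-.425,R0[...,1]-.180)<.06)
    P=W[m];f=np.array([np.cos(np.radians(110.8)),np.sin(np.radians(110.8))]);q=(P[:,:2]-[.425,.180])
    return m,np.c_[q@[f[1],-f[0]],q@f,P[:,2]]*1000
E
python3 - <<'E'
from h import *
m,Q=ring(load("j1"),load("side0"))
print(len(Q));
for z0 in range(0,60,6):
    k=(Q[:,2]>=z0)&(Q[:,2]<z0+6)
    if k.any(): print(z0,k.sum(),"perp",Q[k,0].min().round(),Q[k,0].max().round(),"f",np.percentile(Q[k,1],[5,50,95]).round(1))
m0,Q0=ring(load("j0"),load("side0"),.13);print(len(Q0),np.percentile(Q0,[5,50,95],axis=0).round(1))
E
```

```text
90
0 1 perp 3.0 3.0 f [20.8 20.8 20.8]
6 17 perp -17.0 17.0 f [-12.  -10.   11.1]
12 10 perp -17.0 11.0 f [-12.6 -11.7  11.8]
18 10 perp -23.0 13.0 f [-13.7 -11.7  -9.3]
24 8 perp -22.0 15.0 f [-14.3 -11.6  -8.8]
30 5 perp -20.0 14.0 f [-13.7 -11.3 -10. ]
36 12 perp -22.0 12.0 f [-18.2 -13.2 -10.1]
42 23 perp -19.0 6.0 f [-14.8 -12.6 -10.4]
48 3 perp -7.0 -2.0 f [-17.9 -17.5 -11.6]
54 1 perp -2.0 -2.0 f [-19. -19. -19.]
84 [[-18.6 -18.2  77. ]
 [ -1.7 -13.6 103.7]
 [ 16.6 -10.2 118.4]]
```

Emit:
{"api": "drive_tool", "payload": {"commands": [{"travel":[0,1,0],"spin":0,"hand":255},{"travel":[0,2,0],"spin":0,"hand":255},{"travel":[0,3,0],"spin":0,"hand":255},{"travel":[0,4,0],"spin":0,"hand":255},{"travel":[0,5,0],"spin":0,"hand":255},{"travel":[0,6,0],"spin":0,"hand":255},{"travel":[0,7,0],"spin":0,"hand":255},{"travel":[0,8,0],"spin":0,"hand":255},{"travel":[0,9,0],"spin":0,"hand":255},{"travel":[0,10,0],"spin":0,"hand":255},{"travel":[0,11,0],"spin":0,"hand":255},{"travel":[0,12,0],"spin":0,"hand":255},{"travel":[0,12,0],"spin":0,"hand":255},{"travel":[0,12,0],"spin":0,"hand":255},{"travel":[0,12,0],"spin":0,"hand":255}]}}

```text
time_s: 35.78
tcp_pos: [0.4251, 0.1743, 0.1476]
orientation: [180.0, -0.0, -159.2]
ft_force: [-1.0, -0.5, -0.6]
width: 0.0153
grasp_force: 58.9
```

```bash
cat > r.py <<'E'
from p import *
from h import *
from plant import eyes
import sys
st();c=eyes.capture("side");np.savez(sys.argv[1]+".npz",**c)
m,Q=ring(c,load("side0"))
for z0 in range(-6,60,6):
    k=(Q[:,2]>=z0)&(Q[:,2]<z0+6)
    if k.any(): print(z0,k.sum(),"perp",Q[k,0].min().round(),Q[k,0].max().round(),"f",np.percentile(Q[k,1],[5,50,95]).round(1))
E
python3 r.py j2
```

```text
35.78 [0.4251 0.1743 0.1476] [ 180.     -0.   -159.17] F [-0.99 -0.46 -0.55] T [-0.009 -0.007 -0.008] 0.0153 q6 -92.8
0 4 perp -12.0 11.0 f [-2.2  7.9 24.7]
6 20 perp -17.0 11.0 f [-9.8 -6.8 25.5]
12 6 perp -20.0 4.0 f [-8.  21.5 24.3]
18 1 perp 2.0 2.0 f [30.6 30.6 30.6]
24 1 perp 3.0 3.0 f [30.3 30.3 30.3]
36 2 perp -1.0 -1.0 f [-8.  -6.9 -5.9]
42 2 perp -2.0 -2.0 f [-6.6 -6.4 -6.3]
48 2 perp -1.0 -1.0 f [-6.7 -5.8 -4.8]
```

Run:
```python
from p import *
json.dump([.4251,.1743,.1476,200.83],open(F,"w"))
plan((.3245,.2863,.26,137.22),nd=1)
```

```text
[54.2, 140.5, -112.4] 1.11
```

Emit:
{"api": "drive_tool", "payload": {"commands": [{"travel":[0,0,-8],"spin":0,"hand":255},{"travel":[0,0,-25],"spin":0,"hand":255},{"travel":[0,0,-45],"spin":0,"hand":255},{"travel":[0,0,-70],"spin":0,"hand":255},{"travel":[0,0,-95],"spin":0,"hand":255},{"travel":[4,10,-112.4],"spin":0.1,"hand":255},{"travel":[11,28,-112.4],"spin":0.22,"hand":255},{"travel":[19,50,-112.4],"spin":0.34,"hand":255},{"travel":[28,72,-112.4],"spin":0.46,"hand":255},{"travel":[36,94,-112.4],"spin":0.58,"hand":255},{"travel":[44,114,-112.4],"spin":0.7,"hand":255},{"travel":[50,130,-112.4],"spin":0.82,"hand":255},{"travel":[54.2,140.5,-112.4],"spin":0.94,"hand":255},{"travel":[54.2,140.5,-112.4],"spin":1.05,"hand":255},{"travel":[54.2,140.5,-112.4],"spin":1.11,"hand":255},{"travel":[54.2,140.5,-112.4],"spin":1.11,"hand":255},{"travel":[54.2,140.5,-112.4],"spin":1.11,"hand":255},{"travel":[54.2,140.5,-112.4],"spin":1.11,"hand":255},{"travel":[54.2,140.5,-112.4],"spin":1.11,"hand":255},{"travel":[54.2,140.5,-112.4],"spin":1.11,"hand":255}]}}

```text
time_s: 37.5
tcp_pos: [0.3246, 0.2862, 0.2601]
orientation: [-180.0, -0.0, 137.3]
ft_force: [-0.6, 0.5, -0.8]
width: 0.0156
grasp_force: 58.9
```

```bash
python3 r.py j3
python3 - <<'E'
from p import *
o=st();json.dump([*map(float,o['tcp_pos']),float(o['orientation'][2])],open(F,"w"));plan((.3245,.2863,.1275,137.22),nd=1)
from plant import eyes
from h import *
c=eyes.capture("top");W=cloud(c);q=W.reshape(-1,3);P=q[(np.hypot(q[:,0]-.425,q[:,1]-.18)<.06)&(q[:,2]>.036)&(q[:,2]<.055)];print("jar",len(P),cv2.minEnclosingCircle(P[:,:2].astype(np.float32)*1000))
c0=load("top0");g=cv2.cvtColor(c["img"],6).astype(int);g0=cv2.cvtColor(c0["img"],6).astype(int)
m=(np.hypot(W[...,0]-.425,W[...,1]-.18)<.032)&(W[...,2]<.03)&(g0-g>25);P=W[m];print("ring",len(P),P[:,:2].mean(0),cv2.minEnclosingCircle(P[:,:2].astype(np.float32)*1000),np.percentile(P[:,2],[5,50,95]))
E
```

```text
37.5 [0.3246 0.2862 0.2601] [-180.     -0.    137.26] F [-0.61  0.47 -0.78] T [-0.061 -0.036 -0.058] 0.0156 q6 -10.4
0 3 perp -12.0 11.0 f [-6.  -0.7 23.3]
6 26 perp -23.0 11.0 f [-9.2 -3.2 25.8]
12 5 perp -22.0 5.0 f [-8.8 -7.8 -0.8]
37.55 [0.3246 0.2862 0.26  ] [-180.     -0.    137.25] F [-0.07  0.25 -0.46] T [ 0.029 -0.07  -0.011] 0.0152 q6 -10.4
[0.1, -0.0, 132.5] 0.001
jar 386 ((424.81268310546875, 180.2175750732422), 41.41770935058594)
ring 17 [0.41809831 0.18889969] ((417.1192932128906, 188.36468505859375), 20.1906681060791) [0.00412115 0.00903191 0.01306417]
```

Emit:
{"api": "drive_tool", "payload": {"commands": [{"travel":[0.1,0,15],"spin":0,"hand":255},{"travel":[0.1,0,35],"spin":0,"hand":255},{"travel":[0.1,0,50],"spin":0,"hand":255},{"travel":[0.1,0,62],"spin":0,"hand":255},{"travel":[0.1,0,74],"spin":0,"hand":255},{"travel":[0.1,0,86],"spin":0,"hand":255},{"travel":[0.1,0,98],"spin":0,"hand":255},{"travel":[0.1,0,110],"spin":0,"hand":255},{"travel":[0.1,0,120],"spin":0,"hand":255},{"travel":[0.1,0,127],"spin":0,"hand":255},{"travel":[0.1,0,131],"spin":0,"hand":255},{"travel":[0.1,0,132.5],"spin":0,"hand":255},{"travel":[0.1,0,132.5],"spin":0,"hand":255},{"travel":[0.1,0,132.5],"spin":0,"hand":255},{"travel":[0.1,0,132.5],"spin":0,"hand":255},{"travel":[0.1,0,132.5],"spin":0,"hand":255},{"travel":[0.1,0,133],"spin":0,"hand":255},{"travel":[0.1,0,133],"spin":0,"hand":255},{"travel":[0.1,0,133],"spin":0,"hand":255},{"travel":[0.1,0,133],"spin":0,"hand":255}]}}

```text
time_s: 39.27
tcp_pos: [0.3244, 0.2864, 0.127]
orientation: [180.0, -0.0, 137.2]
ft_force: [0.1, 0.1, -0.1]
width: 0.0151
grasp_force: 58.9
```

```bash
python3 -c "
from p import *
avg(5)"
```

```text
t 39.47 F gap xyz [ 0.16  0.09 -0.41] +- [0.47 0.05 0.39] T [-0.012 -0.008] pos gap [-216.55   37.86  126.98  137.24]
```

Emit:
{"api": "drive_tool", "payload": {"commands": [{"travel":[0,0,0.4],"spin":0,"hand":255},{"travel":[0,0,0.4],"spin":0,"hand":255},{"travel":[0,0,0.4],"spin":0,"hand":255},{"travel":[0,0,0.4],"spin":0,"hand":195},{"travel":[0,0,0.4],"spin":0,"hand":185},{"travel":[0,0,0.4],"spin":0,"hand":170},{"travel":[0,0,0.4],"spin":0,"hand":140},{"travel":[0,0,0.4],"spin":0,"hand":100},{"travel":[0,0,0.4],"spin":0,"hand":50},{"travel":[0,0,0.4],"spin":0,"hand":0},{"travel":[0,0,0.4],"spin":0,"hand":0},{"travel":[0,0,0.4],"spin":0,"hand":0},{"travel":[0,0,0.4],"spin":0,"hand":0},{"travel":[0,0,0.4],"spin":0,"hand":0}]}}

```text
time_s: 40.68
tcp_pos: [0.3244, 0.2864, 0.1266]
orientation: [-180.0, -0.0, 137.2]
ft_force: [-0.9, 0.5, -0.2]
width: 0.0852
grasp_force: 0.0
```

Emit:
{"api": "drive_tool", "payload": {"commands": [{"travel":[0,0,-5],"spin":0,"hand":0},{"travel":[0,0,-15],"spin":0,"hand":0},{"travel":[0,0,-30],"spin":0,"hand":0},{"travel":[0,0,-50],"spin":0,"hand":0},{"travel":[0,0,-75],"spin":0,"hand":0},{"travel":[0,0,-105],"spin":0,"hand":0},{"travel":[0,0,-140],"spin":0,"hand":0},{"travel":[0,0,-170],"spin":0,"hand":0},{"travel":[-60,0,-180],"spin":0,"hand":0},{"travel":[-100,0,-180],"spin":0,"hand":0},{"travel":[-140,0,-180],"spin":0,"hand":0},{"travel":[-140,0,-180],"spin":0,"hand":0},{"travel":[-140,0,-180],"spin":0,"hand":0},{"travel":[-140,0,-180],"spin":0,"hand":0}]}}

```text
time_s: 41.85
tcp_pos: [0.4275, 0.1909, 0.3072]
orientation: [180.0, -0.0, 137.1]
ft_force: [0.7, 0.4, -0.1]
width: 0.0857
grasp_force: 0.0
```

```bash
python3 r.py j4
python3 - <<'E'
from p import *
from h import *
from plant import eyes
for n,b in(("side",(150,140,60,70)),("top",(195,275,60,60))):
    c=eyes.capture(n);W=cloud(c);x0,y0,w,h=b;m=np.zeros(W.shape[:2],bool);m[y0:y0+h,x0:x0+w]=1
    for lo,hi in((.1,.13),(.144,.158)):
        P=W[m&(W[...,2]>lo)&(W[...,2]<hi)];print(n,lo,len(P),P.mean(0).round(4),P.max(0).round(4))
    c0=load(n+"0");W=cloud(c0);P=W[m&(W[...,2]>.144)&(W[...,2]<.158)];print("  before top",len(P),P.mean(0).round(4),P.max(0).round(4))
    d=cv2.absdiff(c["img"],c0["img"])[y0:y0+h,x0:x0+w].max(2);print("changed px",(d>40).sum())
E
```

```text
41.85 [0.4275 0.1909 0.3072] [ 1.7998e+02 -2.0000e-02  1.3712e+02] F [ 0.7   0.38 -0.1 ] T [-0.028  0.002  0.015] 0.0857 q6 -27.2
6 33 perp -24.0 11.0 f [-8.4 -1.1 25.6]
12 15 perp -23.0 6.0 f [-10.4   0.3  17.4]
side 0.1 88 [0.3252 0.2787 0.1152] [0.333  0.2862 0.13  ]
side 0.144 56 [0.3236 0.2814 0.1499] [0.3328 0.2917 0.1545]
  before top 61 [0.3252 0.2835 0.1496] [0.3332 0.2955 0.1535]
changed px 271<stdin>:7: RuntimeWarning: Mean of empty slice.
  ret = um.true_divide(
Traceback (most recent call last):
ValueError: zero-size array to reduction operation maximum which has no identity
```

Run:
```python
from h import *
for n in("side0","j4"):
    c=load(n);W=cloud(c);m=np.zeros(W.shape[:2],bool);m[140:210,150:210]=1
    L=[]
    for lo,hi in((.098,.112),(.112,.126),(.126,.14)):
        P=W[m&(W[...,2]>lo)&(W[...,2]<hi)&(np.hypot(W[...,0]-.324,W[...,1]-.283)<.025)];L.append(np.median(P,0).round(4).tolist())
    print(n,L)
```

```text
side0 [[0.3292, 0.2803, 0.1052], [0.327, 0.2797, 0.1195], [0.3278, 0.2803, 0.133]]
j4 [[0.3264, 0.2784, 0.1052], [0.3264, 0.2783, 0.119], [0.3261, 0.2785, 0.1333]]
```

The handle is upright and only about 2 mm from where it first stood. The bezel lies flat in the jar, so I'm handing in.

```bash
python3 -c "
from plant import robot
print(robot.hand_in())"
```

```text
the job is handed in; nothing more can be done
None
```

I lifted the bezel out on the hook and set it flat in the glass jar (about 11 mm off its axis, jar unmoved), then hung the hook back upright about 2–3 mm from where it first stood; I handed in at about 42 s, and no verdict came back.

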